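Close the kit box on its torch parts

ROBOT

A 6-joint arm with a two-finger parallel gripper is mounted at the origin on a cart in front of the work surface, level with it; the furniture and walls round the work are solid. World frame = base frame: x ahead of the robot, y to its left, z up, the work surface at z = 0. Lengths are in m, angles in degrees, forces in N, time in s.
With the tool pointing down it reaches from about 0.325 to 0.925 m from the base axis. Payload 3.1 kg.
Tool frame: the origin (TCP) lies midway between the tips of the shut fingers; the grasp point (between the pads) lies 19 mm behind it; x points along the fingers, y is the direction in which the jaws open and shut, and the axes are right-handed (so a half turn about x gives the same grasp; the last joint's range is limited). The gripper opens to 85 mm and grips with 20 to 120 N. Pads are 22 mm wide; open, the fingers measure 114 mm over their backs; the gripper's body (76 mm by 85 mm) begins 54 mm behind the grasp point. The pads swing forward as they close: fully open they stand 13 mm farther back than shut.
Start: joints at [-70.027, 12.427, 92.441, -0, 75.132, -6.429], TCP at [0.278, -0.56, 0.231] pointing down, gripper open.
Joint ranges: [-157.48, 157.48], [-44.54, 120.13], [17.64, 146.25], [-64.5, 244.5], [7.68, 150.69], [-147.95, 147.95]. Speed limits (degrees/s): [159.86, 159.86, 180, 180, 180, 180].

INTERFACE

Orientations are given as a 3x3 rotation matrix whose columns are the frame's x, y, z axes.
In Python, from station import * gives the robot as it stands. The module is installed in compiled form; this text tells all that it offers.
- The arm moves only by the tool move_arm, never from a script. Its arguments are lists of equal length, an entry for each row: "turn": the turn, a rotation vector about the tool's x, y, z in rad, a list of three; "translation": the shift along the tool's x, y, z in m, a list of three; "jaw": the closure in counts, from 0 (fully open) to 255 (shut). In form: {"turn": [[ax, ay, az], ...], "translation": [[x, y, z], ...], "jaw": [jaw, ...]}. A call has 1 to 20 rows; each row shifts and turns the pose as measured when the row begins, along the tool's axes as they then stand; what a row does not reach is not made up. A row lasts 1/10 s, in which the tool goes at most 50 mm and 8.59 degrees, less where a joint would pass 70% of its speed; a pose out of reach is approached as far as the arm can. A call is refused whole if a number of a shift passes 0.05 or a number of a turn 0.15, either way. A call with a gripper value outside its range is refused whole. The fingers move at their own pace and stop on an object; "squeeze" is the grip in N (left out, the last holds). Time passes only in rows, so rows that do not move let the fingers close. It gives the time, the measured TCP pose, the force and the opening at its end, in the units of the state.
- sense(): the state, without advancing time (a new reading comes with each control period).
- snapshot(name): name is "side" or "top" or "wrist"; returns a dict with "img" (384x512x3 uint8, red, green, blue), "camera_matrix" (3x3 intrinsics, pixels), "origin" and "attitude" of the camera in the world. Camera axes: x right, y down, z forward; pixel columns grow to the right and rows downward; lengths in m; the calibration is good to about 2 mm. A picture is of the moment at which its call begins. There is no depth.
- hand_in(): hands the job in, once; it reports no verdict.
The state is a dict: "t": time; "joints": joint angles; "joint_vel": joint speeds; "effort": joint torques, N m; "tool_pos": TCP position; "ee_rot": TCP orientation; "ft_force": force on the tool from outside, world axes, zero at the start; "ft_torque": the same for the moment, N m; "gripper_width": opening from 0.0 (shut) to 1.0 (fully open).
Only numpy, scipy, OpenCV 4.12 (cv2) and the standard library are available. Lean on these libraries where they do the work, as an engineer would, in place of code of your own. Each camera call takes 0.05 s, during which the arm holds its last target.

TASK

Close the grey kit box. Take the glue bottle out and stand it upright on the bench clear of the box, lay the torch tube that sticks up above the rim flat on the floor of the big compartment, then lower the lid that leans on the carton on to the box, without dropping it, until it is fully home all round; leave the other parts in the box and knock nothing over.

Things in the scene. Friction and masses are not known exactly. Their poses are not given: they have to be found in the camera images.
- kit_box: Open grey metal box on the bench, outside 196 mm (its x) x 148 mm (its y), z up, rim 71 mm above its underside, walls 4 mm, floor 3 mm thick, inside 188 x 140 mm; loose, 1.8 kg. Origin: centre of the underside. A crosswise partition, 4 mm thick, at x = +40 mm parts it into a big compartment (x -94 to +38 mm) and a small one (+42 to +94 mm) full of three torch heads, fixed, up to 56 mm.
- box_rim (a point): Centre of the kit box's mouth at rim height. The partition's top is 11 mm below the rim, with a shallow thumb cut in its middle (44 mm wide, 18 mm below the rim). A line scribed inside 10 mm below the rim is the fill line: nothing may stand above it when the lid is on, as the lid's rib reaches 8 mm below the rim.
- bay_floor (a point): Middle of the floor of the big compartment, at x -26, y 0 mm in the box's frame: once the bottle is out, the tube can lie here along the box's x, best some 6 mm off the middle on the side away from the lamp tube, so that fingers have room on both sides.
- lid: Grey lid of the kit box: plate 200 mm (its x) x 152 mm (its y) x 4 mm, about 0.3 kg. Origin: centre of the plate's underside; z out of its top. Under it a rounded rib, 8 mm deep, 184 x 136 mm outside (2 mm play to each box wall). It starts leaning about 36 degrees from level, its +y edge on the bench, the other side up on the carton's -x wall.
- lid_grip (a point): Middle of the lid's bar handle, 36 mm above the lid's origin along its z. The bar is 112 mm long along the lid's x, 14 x 14 mm thick, open underneath, on posts at x = +-49 mm; grip it across. Closed, the lid's origin lies at the centre of the box mouth (point box_rim), its x along the box's x, either way round.
- tube: Slim black torch tube, 32 mm in diameter, 98 mm long, about 0.17 kg. Origin: centre of one end face; its z runs along the axis to the other end. It starts leaning in the box, the origin end on the big compartment's floor, the other end in the partition's thumb cut, rising towards the box's +x at about 35 degrees, above the rim. Lying flat, its axis is 19 mm above the box's underside.
- tube_mid (a point): Middle of the torch tube (on its axis).
- glue_bottle: Red squeeze bottle with a white nozzle, upright, origin at the centre of its base: flat body 29 mm (its x) x 44 mm (its y) up to 84 mm, nozzle 22 mm wide to 118 mm, 0.11 kg. It stands on the floor of the kit box's big compartment, near x -52, y +45 or -45 mm in the box's frame; its x lies nearly along the box's x.
- lamp_tube: Short black lamp tube lying along the box's x in the big compartment, in the corner across from the bottle (near x -52, y -45 or +45 mm in the box's frame), 42 mm long (its y), 25 mm across, origin at the middle of its underside. It stays in that compartment.
- tall_body_1: Black torch body standing loose on the bench behind the box, about 77 x 65 x 144 mm, origin at its base. Bystander.
- tall_body_2: Another, 68 x 64 x 148 mm, fixed to the bench behind the box. Bystander.
- tall_body_4: Another, 77 x 64 x 148 mm, standing at the back between the carton and the box, loose. Bystander.
- tape_roll: Roll of brown tape fixed flat on the bench in front of the lid, 64 mm across, 24 mm high, origin at the centre of its underside. Bystander.
- clear_patch (a point): Middle, on the bench top, of a stretch right of the box and behind the toggle clamp that is always free for at least 60 mm round: a good place to stand something down.

How it is judged (in metres and radians):
On the way:
1. the glue bottle stands upright on the bench outside the box, and the torch tube lies flat on the floor of the big compartment (angle between glue_bottle's own z axis and vertical below 0.1 rad and height (world z) of glue_bottle between -0.005 and 0.008 m and (x of glue_bottle in the frame of kit_box above 0.105 m or x of glue_bottle in the frame of kit_box below -0.105 m or y of glue_bottle in the frame of kit_box above 0.077 m or y of glue_bottle in the frame of kit_box below -0.077 m) and x of tube_mid in the frame of kit_box between -0.094 and 0.036 m and y of tube_mid in the frame of kit_box between -0.066 and 0.066 m and z of tube_mid in the frame of kit_box below 0.026 m and angle between tube's own z axis and vertical between 1.42 and 1.72 rad), for 0.2 s.
At the end, for the whole second after the job is handed in: Lid seated on the box: within 4 mm of centred, at rim height to 2.5 mm, level to 1.4 deg, square to 3 deg, at rest. Tube flat (within 8 deg) on the big compartment's floor. Bottle upright (within 6 deg) on the bench outside the box. Lamp tube still in the big compartment (all of step 1 and x of lid in the frame of kit_box between -0.004 and 0.004 m and y of lid in the frame of kit_box between -0.004 and 0.004 m and z of lid in the frame of kit_box between 0.067 and 0.0735 m and angle between lid's own z axis and vertical below 0.025 rad and angle between the x axis of lid and the x axis of kit_box, either way round below 0.05 rad and linear speed of each of lid, glue_bottle below 0.02 m/s and angle between kit_box's own z axis and vertical below 0.05 rad and x of lamp_tube in the frame of kit_box between -0.094 and 0.038 m and z of lamp_tube in the frame of kit_box below 0.045 m and y of lamp_tube in the frame of kit_box between -0.07 and 0.07 m); the robot touches nothing.
It fails at once if a standing torch body is knocked over (angle between any of tall_body_1, tall_body_4's own z axis and vertical above 0.5 rad).
It fails at once if the lid is dropped (linear speed of lid above 0.8 m/s and contact force between the fingers and lid below 0.05 N).
It also fails if it takes over 64 s, if anything falls off the work surface, if the arm or the gripper's body presses on something with over 40 N, if the wrist force passes 120 N, or if a joint passes its speed limit or range.

## Working session

There is one attempt and no reset: what is moved stays moved. The work goes in short steps, Python scripts to look and compute and a tool call to move; the robot and the scene stay as the last step left them, time stands still between calls to the robot, and variables do not carry over. Pictures are saved under pics/ and viewed, and the job is handed in when it is done.

Besides the shell and the picture viewer there is one more tool, called after "Call:" by a JSON object that holds its "op" and its "data". move_arm: Moves the arm, as the interface text tells. Its arguments: {"type":"object","properties":{"turn":{"type":"array","items":{"type":"array","items":{"type":"number"}}},"translation":{"type":"array","items":{"type":"array","items":{"type":"number"}}},"jaw":{"type":"array","items":{"type":"number"}},"squeeze":{"type":"number"}},"required":["turn","translation","jaw"]}

```bash
mkdir -p pics; ls; cat > h.py <<'E'
from station import *
import numpy as np, cv2
def snap(n,f):
    s=snapshot(n); cv2.imwrite('pics/'+f+'.png',cv2.cvtColor(s['img'],cv2.COLOR_RGB2BGR)); np.savez('pics/'+f+'.npz',**s); return s
def ray(s,uv,z):
    K=np.array(s['camera_matrix']);R=np.array(s['attitude']);o=np.array(s['origin'])
    d=R@np.linalg.inv(K)@np.array([uv[0],uv[1],1.]); return o+d*(z-o[2])/d[2]
def proj(s,p):
    K=np.array(s['camera_matrix']);R=np.array(s['attitude']);o=np.array(s['origin'])
    q=K@(R.T@(np.array(p)-o)); return q[:2]/q[2]
E
python3 - <<'E'
from h import *
for n in ['side','top','wrist']:
    s=snap(n,n+'0'); print(n,s['camera_matrix'],s['origin'],s['attitude'])
print(sense())
E
```

```text
pics
side [[380.33187798   0.         248.98081097]
 [  0.         380.33187798 195.19394249]
 [  0.           0.           1.        ]] [ 0.59319931 -0.58927862  0.55918803] [[ 0.99969088 -0.00942468  0.02300713]
 [-0.02450673 -0.52955023  0.84792451]
 [ 0.00419201 -0.84822623 -0.5296175 ]]
top [[476.08838432   0.         250.33753983]
 [  0.         476.08838432 195.34205356]
 [  0.           0.           1.        ]] [0.37432539 0.16692946 1.16868713] [[-0.01905764 -0.9830039   0.18259282]
 [-0.99973805  0.0164205  -0.0159438 ]
 [ 0.01267456 -0.18284884 -0.98305934]]
wrist [[332.9254447    0.         257.13338381]
 [  0.         332.9254447  191.4082671 ]
 [  0.           0.           1.        ]] [ 0.35279769 -0.52126172  0.37232875] [[ 0.44469429 -0.84593309 -0.29435386]
 [-0.89567759 -0.42107132 -0.14304056]
 [-0.00294123  0.32725548 -0.94493132]]
{'t': 0.15, 'joints': array([-7.00296038e+01,  1.24652794e+01,  9.25095372e+01,  7.22467020e-04,
        7.51337175e+01, -6.42602559e+00]), 'joint_vel': array([-0.05164357, -0.11084613, -0.29011333, -0.03032218,  0.03948619,
        0.0582017 ]), 'effort': array([-1.61612738e-04, -3.97447908e+01, -3.04416847e+01, -1.59902293e-04,
        5.83199333e-03,  1.35759666e-05]), 'tool_pos': array([ 0.27768952, -0.55920581,  0.2302652 ]), 'ee_rot': array([[-6.35506278e-04,  4.44575733e-01, -8.95741042e-01],
       [ 1.78453424e-03, -8.95739292e-01, -4.44576131e-01],
       [-9.99998206e-01, -1.88101148e-03, -2.24112675e-04]]), 'ft_force': array([0.1691945 , 0.37704141, 0.35216908]), 'ft_torque': array([ 0.02251948, -0.00505237,  0.05911991]), 'gripper_width': 0.9998621037702372}
```

View pics/side0.png

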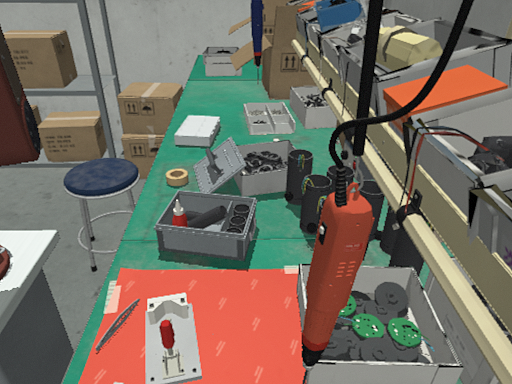

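View pics/top0.png

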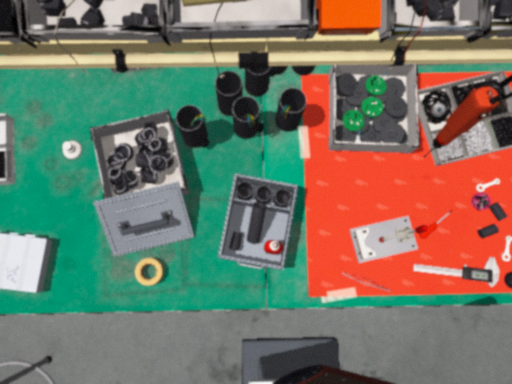

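View pics/wrist0.png

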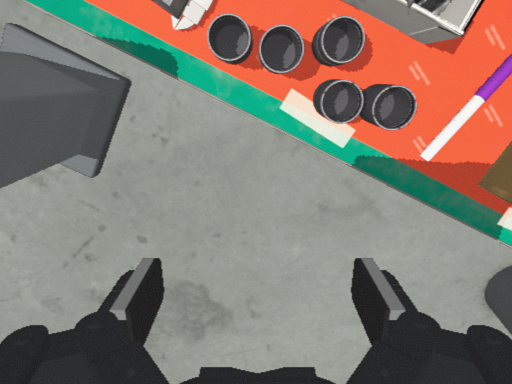

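The overview shows the box near top (258,222), the lid near (147,218), the bottle near (273,246) and the tape near (149,271). Next I'll zoom in.

```bash
python3 - <<'E'
from h import *
a=cv2.imread('pics/top0.png')
cv2.imwrite('pics/c1.png',cv2.resize(a[165:275,205:315],None,fx=5.4,fy=5.4,interpolation=cv2.INTER_CUBIC))
cv2.imwrite('pics/c2.png',cv2.resize(a[100:290,85:215],None,fx=3.1*1,fy=3.1,interpolation=cv2.INTER_CUBIC))
b=cv2.imread('pics/side0.png')
cv2.imwrite('pics/c3.png',cv2.resize(b[110:270,140:340],None,fx=3.7,fy=3.7,interpolation=cv2.INTER_CUBIC))
E
```

```text
(no output)
```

View pics/c1.png

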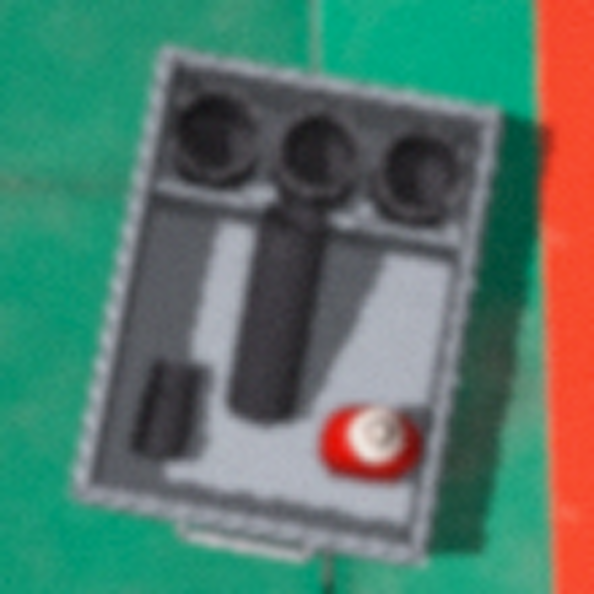

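View pics/c2.png

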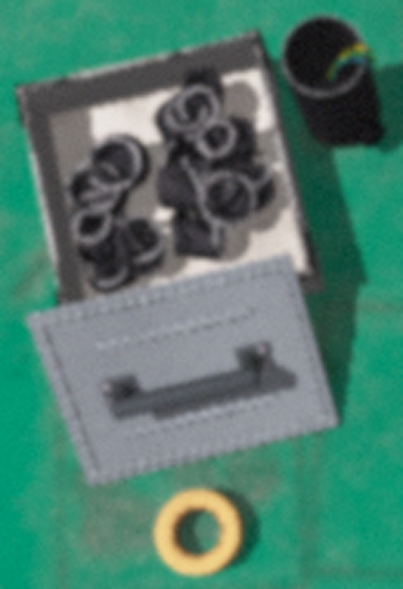

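View pics/c3.png

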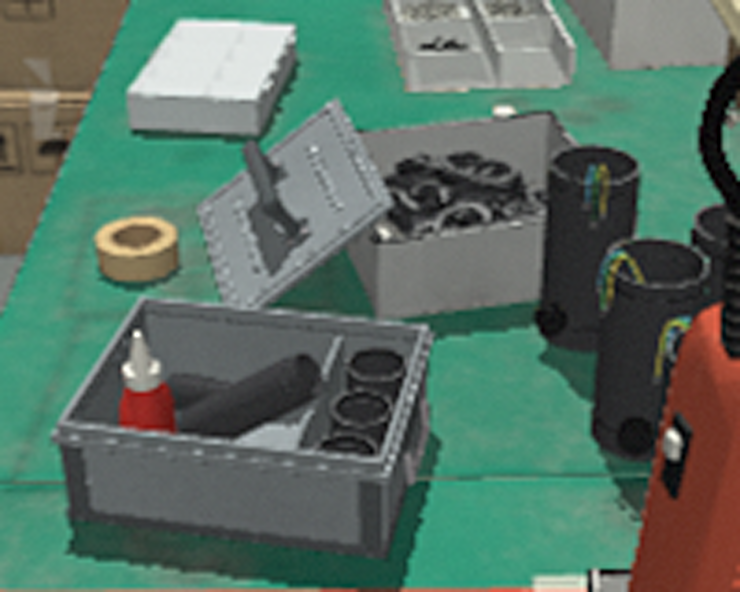

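```bash
cat > fit0.py <<'E'
from h import *
from scipy.optimize import least_squares
from scipy.spatial.transform import Rotation as Rn
st=np.load('pics/top0.npz'); ss=np.load('pics/side0.npz')
def um(pts,off,sc): return [((u+.5)/sc-.5+off[0],(v+.5)/sc-.5+off[1]) for u,v in pts]
bt=um([(163,50),(497,108),(422,560),(78,493)],(205,165),5.4); bo=[(1,1),(1,-1),(-1,-1),(-1,1)]
bs=um([(140,300),(432,328),(58,435),(385,468)],(140,110),3.7); bso=[(-1,1),(1,1),(-1,-1),(1,-1)]
def res(p):
    c,s=np.cos(p[2]),np.sin(p[2]);r=[]
    for cam,px,o in((st,bt,bo),(ss,bs,bso)):
        for q,(a,b) in zip(px,o):
            x,y=a*.098,b*.074; r+=list(proj(cam,[p[0]+c*x-s*y,p[1]+s*x+c*y,.071])-q)
    return r
f=least_squares(res,[.5,.1,0]); print('box',f.x,np.degrees(f.x[2])); print(np.round(f.fun,1))
lt=um([(30,315),(293,258),(340,425),(95,483)],(85,100),3.1)
lo=[(1,-1),(-1,-1),(-1,1),(1,1)]
ls=um([(332,100),(392,205),(200,208),(250,308)],(140,110),3.7); lso=[(1,-1),(-1,-1),(1,1),(-1,1)]
def lres(p):
    R=Rn.from_rotvec(p[3:]).as_matrix();r=[]
    for cam,px,o in((st,lt,lo),(ss,ls,lso)):
        for q,(a,b) in zip(px,o): r+=list(proj(cam,p[:3]+R@[a*.1,b*.076,.004])-q)
    return r
R0=np.array([[0,-1,0],[1,0,0],[0,0,1.]])@Rn.from_euler('x',-36,degrees=True).as_matrix()
g=least_squares(lres,np.r_[.5,.4,.06,Rn.from_matrix(R0).as_rotvec()])
R=Rn.from_rotvec(g.x[3:]).as_matrix(); print('lid',g.x[:3],'\n',R,'tilt',np.degrees(np.arccos(R[2,2])));print(np.round(g.fun,1))
print('grip',g.x[:3]+R@[0,0,.036]); 
for a,b in lo: print(a,b,g.x[:3]+R@[a*.1,b*.076,0])
np.savez('fit0.npz',box=f.x,lp=g.x[:3],lR=R)
# bottle nozzle tip etc
i=um([(380,428)],(205,165),5.4)[0]; print('nozzle top est (z.121)',ray(st,i,.121))
j=um([(139,332)],(140,110),3.7)[0]; print('side',ray(ss,j,.121))
c,s=np.cos(f.x[2]),np.sin(f.x[2])
for n,p in (('n',ray(st,i,.121)),):
    d=p[:2]-f.x[:2]; print('box frame',c*d[0]+s*d[1],-s*d[0]+c*d[1])
t=um([(232,412),(300,418),(330,212),(272,205)],(205,165),5.4)
for q,z in zip(t,(.0295,.0295,.06,.06)):
    p=ray(st,q,z)[:2]-f.x[:2]; print('tube',c*p[0]+s*p[1],-s*p[0]+c*p[1])
l=um([(145,360),(210,365),(135,455),(195,460)],(205,165),5.4)
for q in l:
    p=ray(st,q,.0155)[:2]-f.x[:2]; print('lamp',c*p[0]+s*p[1],-s*p[0]+c*p[1])
q=um([(197,532)],(85,100),3.1)[0];print('tape',ray(st,q,.024))
E
python3 fit0.py
```

```text
box [ 0.51969318  0.12946212 -0.19913839] -11.409789417590805
[ 1.   0.   0.8  0.4  0.9 -0.6  0.9  0.1  0.2 -1.1 -0.7 -1.  -0.4 -2.6
  0.7 -1.4]
lid [0.53108581 0.39726882 0.04582982] 
 [[-0.2180249  -0.78536879 -0.57936259]
 [ 0.97547954 -0.19366445 -0.10456459]
 [-0.03008017 -0.58795403  0.80833485]] tilt 36.06644022162429
[-1.1  0.  -0.7 -2.1  0.8 -0.5 -0.4  0.4  1.7 -0.9  0.8 -2.3 -0.1  0.3
 -4.7  4.6]
grip [0.51022876 0.3935045  0.07492987]
1 -1 [0.56897135 0.50953528 0.08750631]
-1 -1 [0.61257633 0.31443937 0.09352234]
-1 1 [0.49320028 0.28500237 0.00415333]
1 1 [ 0.4495953   0.48009828 -0.00186271]
nozzle top est (z.121) [0.45956756 0.09787283 0.121     ]
side [0.45861743 0.09818649 0.121     ]
box frame -0.05268823619070074 -0.042859347659173146
tube -0.04904178909376831 0.0184173241722425
tube -0.04622717760262478 -0.011678259086059543
tube 0.041978483439234285 -0.008276354726593507
tube 0.0404361741300807 0.01722918651245202
lamp -0.03186402159352625 0.061243969764353555
lamp -0.028806932669306007 0.0320835180466223
lamp -0.07449262770202682 0.057708060143980174
lamp -0.0718566680360193 0.03094192644380738
tape [0.40804769 0.393775   0.024     ]
```

```bash
python3 - <<'E'
from h import *
st=np.load('pics/top0.npz')
for q in [(330,180),(370,185),(345,150),(415,150),(352,235),(420,220),(300,270),(305,180)]: print(q,ray(st,q,0).round(3))
for q in [(192,120),(229,85),(245,110),(292,102),(256,78)]: print('tall',q,ray(st,q,.146).round(3))
E
```

```text
(330, 180) [ 0.627 -0.053  0.   ]
(370, 185) [ 0.613 -0.154  0.   ]
(345, 150) [ 0.705 -0.096  0.   ]
(415, 150) [ 0.702 -0.275  0.   ]
(352, 235) [ 0.488 -0.101  0.   ]
(420, 220) [ 0.522 -0.272  0.   ]
(300, 270) [0.405 0.031 0.   ]
(305, 180) [0.628 0.01  0.   ]
tall (192, 120) [0.739 0.278 0.146]
tall (229, 85) [0.821 0.194 0.146]
tall (245, 110) [0.761 0.159 0.146]
tall (292, 102) [0.778 0.052 0.146]
tall (256, 78) [0.837 0.132 0.146]
```

Call:
{"op": "move_arm", "data": {"turn": [[-0.13,0,0],[-0.13,0,0],[-0.13,0,0],[-0.13,0,0],[-0.13,0,0],[-0.13,0,0],[-0.13,0,0]], "translation": [[0,0,0],[0,0,0],[0,0,0],[0,0,0],[0,0,0],[0,0,0],[0,0,0]], "jaw": [115,115,115,115,115,115,115], "squeeze": 30}}

```text
t: 0.85
tool_pos: [0.2768, -0.5567, 0.2259]
ee_rot: [[-0.003, 0.987, -0.163], [0.009, -0.163, -0.987], [-1.0, -0.005, -0.008]]
ft_force: [0.2, 0.5, 0.6]
gripper_width: 0.556
```

```bash
cat > go.py <<'E'
from h import *
import sys
from scipy.spatial.transform import Rotation as Rn
def rel(p=None,R=None,box=None):
    s=sense(); Rt=np.array(s['ee_rot']); o=np.array(s['tool_pos'])
    print('t',round(s['t'],2),'tcp',o.round(4),'w',round(s['gripper_width'],3),'F',np.round(s['ft_force'],1),'J',np.round(s['joints'],1))
    if p is not None: print('shift tool axes',(Rt.T@(np.array(p)-o)).round(4))
    if R is not None: print('turn rotvec',Rn.from_matrix(Rt.T@R).as_rotvec().round(4))
def mk(x,y):
    x=np.array(x,float);x/=np.linalg.norm(x);y=np.array(y,float);y-=x*(x@y);y/=np.linalg.norm(y);return np.c_[x,y,np.cross(x,y)]
b=np.load('fit0.npz')['box']; bc,bs=np.cos(b[2]),np.sin(b[2])
bx=np.array([bc,bs,0]);by=np.array([-bs,bc,0]);dn=np.array([0,0,-1.])
def B(x,y,z): return np.array([b[0],b[1],0])+x*bx+y*by+np.array([0,0,z])
E
python3 - <<'E'
from go import *
rel([.4593,.098,.23],mk(dn,bx))
E
```

```text
t 0.85 tcp [ 0.2768 -0.5567  0.2259] w 0.556 F [0.2 0.5 0.6] J [-70.   12.6  92.8  -0.   75.1 -60.7]
shift tool axes [ 0.0012  0.0735 -0.6757]
turn rotvec [ 0.0356 -0.0082  0.0048]
```

Call:
{"op": "move_arm", "data": {"turn": [[0.0356,-0.008,0.005],[0,0,0],[0,0,0],[0,0,0],[0,0,0],[0,0,0],[0,0,0],[0,0,0],[0,0,0],[0,0,0],[0,0,0],[0,0,0],[0,0,0],[0,0,0],[0,0,0]], "translation": [[0,0,0],[0,0.004,-0.048],[0,0.004,-0.048],[0,0.004,-0.048],[0,0.004,-0.048],[0,0.004,-0.048],[0,0.004,-0.048],[0,0.004,-0.048],[0,0.004,-0.048],[0,0.004,-0.048],[0,0.004,-0.048],[0,0.004,-0.048],[0,0.004,-0.048],[0,0.004,-0.048],[0,0.004,-0.048]], "jaw": [115,115,115,115,115,115,115,115,115,115,115,115,115,115,115]}}

```text
t: 2.35
tool_pos: [0.4916, 0.1021, 0.2228]
ee_rot: [[0.01, 0.96, -0.278], [-0.005, -0.278, -0.961], [-1.0, 0.011, 0.002]]
ft_force: [0.6, -1.3, 0.0]
gripper_width: 0.55
```

```bash
python3 - <<'E'
from go import *
rel([.4593,.098,.20],mk(dn,bx))
snap('wrist','w1')
E
```

```text
t 2.35 tcp [0.4916 0.1021 0.2228] w 0.55 F [ 0.6 -1.3  0. ] J [  3.9  -2.7 109.6  -0.3  72.5  20.1]
shift tool axes [ 0.0225 -0.0302  0.0129]
turn rotvec [-0.0828  0.002  -0.0112]
```

View pics/w1.png

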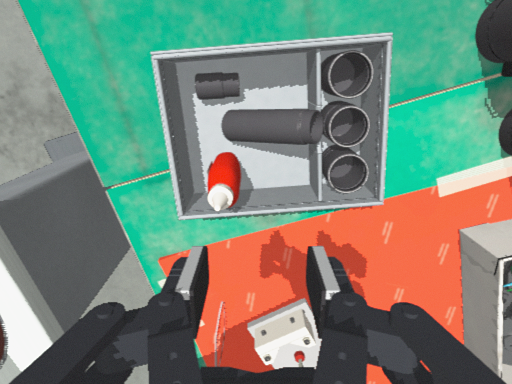

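Wrist view: box corners at (152,53), (391,36), (383,203), (180,219), with the bottle nozzle at (220,200). I'll settle the arm and measure again from here.

Call:
{"op": "move_arm", "data": {"turn": [[-0.083,0.002,-0.011],[0,0,0],[0,0,0]], "translation": [[0,0,0],[0,-0.03,0.0],[0,0,0]], "jaw": [115,115,115]}}

```text
t: 2.7
tool_pos: [0.4628, 0.119, 0.2215]
ee_rot: [[0.0, 0.981, -0.194], [0.008, -0.194, -0.981], [-1.0, -0.002, -0.008]]
ft_force: [0.0, -0.2, -0.2]
gripper_width: 0.544
```

```bash
python3 - <<'E'
from go import *
rel([.4593,.098,.20],mk(dn,bx))
snap('wrist','w2')
a=cv2.imread('pics/w2.png'); cv2.imwrite('pics/w2c.png',cv2.resize(a[0:250,100:440],None,fx=2.3,fy=2.3,interpolation=cv2.INTER_CUBIC))
rel([.4593,.098,.20],mk(dn,bx))
E
```

```text
t 2.7 tcp [0.4628 0.119  0.2215] w 0.544 F [ 0.  -0.2 -0.2] J [  5.7  -5.5 112.4   0.5  73.1  16.8]
shift tool axes [0.0213 0.0007 0.0214]
turn rotvec [ 0.0037 -0.0077  0.0015]
t 2.75 tcp [0.4649 0.1185 0.2223] w 0.549 F [-0.1  0.5  0.8] J [  5.6  -5.5 112.3   0.4  72.9  16.7]
shift tool axes [ 0.0221 -0.0015  0.0214]
turn rotvec [ 0.0035 -0.0083 -0.0022]
```

View pics/w2c.png

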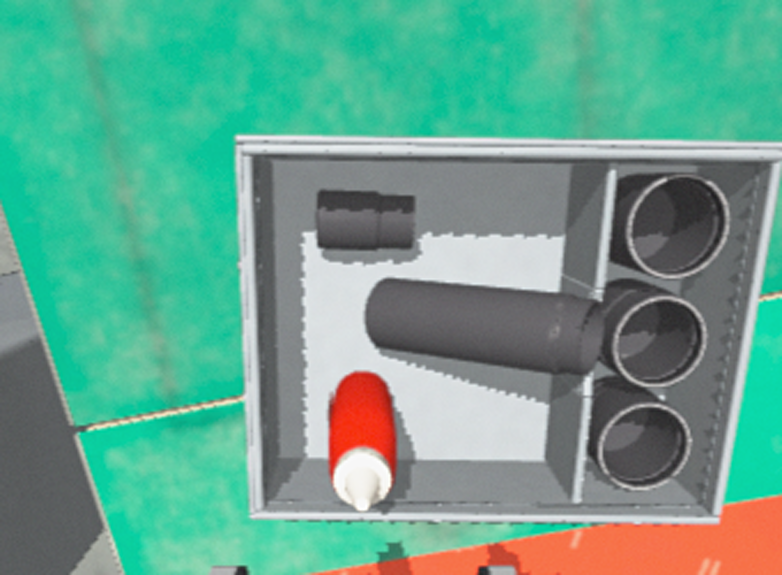

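```bash
python3 - <<'E'
from h import *
from scipy.optimize import least_squares
import fit0
from fit0 import um,bt,bo,bs,bso,st,ss
w=np.load('pics/w2.npz')
bw=um([(236,137),(720,521),(252,519)],(100,0),2.3); bwo=[(-1,1),(1,-1),(-1,-1)]
iw=um([(250,155),(773,160),(710,505),(262,503)],(100,0),2.3)
def res(p,full=True):
    c,s=np.cos(p[2]),np.sin(p[2]);r=[]
    L=[(w,bw,bwo,.098,.074,1),(w,iw,[(-1,1),(1,1),(1,-1),(-1,-1)],.094,.070,1)]
    if full: L+=[(st,bt,bo,.098,.074,1)]
    for cam,px,o,X,Y,k in L:
        for q,(a,b) in zip(px,o):
            x,y=a*X,b*Y; r+=list(k*(proj(cam,[p[0]+c*x-s*y,p[1]+s*x+c*y,.071])-q))
    return r
for fl in (False,True):
    f=least_squares(res,[.5,.1,0],args=(fl,)); print('box',f.x,np.degrees(f.x[2]),np.round(f.fun,1))
d=dict(np.load('fit0.npz')); b=f.x
d['box']=b; np.savez('fit0.npz',**d)
c,s=np.cos(b[2]),np.sin(b[2])
def P(n,px,z):
    p=ray(w,um([px],(100,0),2.3)[0],z); e=p[:2]-b[:2]; print(n,p.round(4),'box',np.round([c*e[0]+s*e[1],-s*e[0]+c*e[1]],4))
P('tip',(362,508),.121)
P('collar',(362,478),.095)
P('bodyL',(330,440),.087);P('bodyR',(397,440),.087)
P('farback',(362,373),.07)
P('tubeL1',(384,281),.028);P('tubeL2',(384,349),.028)
P('tubeR1',(590,300),.072);P('tubeR2',(590,372),.072)
E
```

```text
box [ 0.51969318  0.12946212 -0.19913839] -11.409789417590805
[ 1.   0.   0.8  0.4  0.9 -0.6  0.9  0.1  0.2 -1.1 -0.7 -1.  -0.4 -2.6
  0.7 -1.4]
lid [0.53108581 0.39726882 0.04582982] 
 [[-0.2180249  -0.78536879 -0.57936259]
 [ 0.97547954 -0.19366445 -0.10456459]
 [-0.03008017 -0.58795403  0.80833485]] tilt 36.06644022162429
[-1.1  0.  -0.7 -2.1  0.8 -0.5 -0.4  0.4  1.7 -0.9  0.8 -2.3 -0.1  0.3
 -4.7  4.6]
grip [0.51022876 0.3935045  0.07492987]
1 -1 [0.56897135 0.50953528 0.08750631]
-1 -1 [0.61257633 0.31443937 0.09352234]
-1 1 [0.49320028 0.28500237 0.00415333]
1 1 [ 0.4495953   0.48009828 -0.00186271]
nozzle top est (z.121) [0.45956756 0.09787283 0.121     ]
side [0.45861743 0.09818649 0.121     ]
box frame -0.05268823619070074 -0.042859347659173146
tube -0.04904178909376831 0.0184173241722425
tube -0.04622717760262478 -0.011678259086059543
tube 0.041978483439234285 -0.008276354726593507
tube 0.0404361741300807 0.01722918651245202
lamp -0.03186402159352625 0.061243969764353555
lamp -0.028806932669306007 0.0320835180466223
lamp -0.07449262770202682 0.057708060143980174
lamp -0.0718566680360193 0.03094192644380738
tape [0.40804769 0.393775   0.024     ]
box [ 0.51793244  0.13266552 -0.20422292] -11.701111197860259 [ 0.3  0.4  0.1  0.3  0.  -0.6 -0.7 -2.2 -0.2 -2.3  0.9  3.4 -0.3  2.6]
box [ 0.5180641   0.13257957 -0.20392947] -11.684298139533457 [ 0.5  0.5  0.2  0.3  0.2 -0.5 -0.6 -2.1 -0.1 -2.2  1.1  3.5 -0.1  2.6
 -0.1  0.6 -0.3  1.3 -0.7  0.3 -0.6  0.6]
tip [0.4573 0.0969 0.121 ] box [-0.0523 -0.0472]
collar [0.4574 0.0978 0.095 ] box [-0.0524 -0.0463]
bodyL [0.4478 0.1124 0.087 ] box [-0.0647 -0.034 ]
bodyR [0.4729 0.1075 0.087 ] box [-0.0391 -0.0337]
farback [0.4641 0.1318 0.07  ] box [-0.0527 -0.0117]
tubeL1 [0.4793 0.16   0.028 ] box [-0.0435  0.019 ]
tubeL2 [0.4738 0.1307 0.028 ] box [-0.043  -0.0108]
tubeR1 [0.5545 0.1433 0.072 ] box [0.0335 0.0179]
tubeR2 [0.5517 0.1154 0.072 ] box [ 0.0364 -0.01  ]
```

```bash
python3 - <<'E'
from go import *
rel([.4576,.0975,.06],mk(dn,bx))
E
```

```text
t 2.75 tcp [0.4649 0.1185 0.2223] w 0.549 F [-0.1  0.5  0.8] J [  5.6  -5.5 112.3   0.4  72.9  16.7]
shift tool axes [ 0.1621 -0.0034  0.0234]
turn rotvec [ 0.0083 -0.0084 -0.0022]
```

Call:
{"op": "move_arm", "data": {"turn": [[0.008,-0.008,-0.002],[0,0,0],[0,0,0],[0,0,0],[0,0,0]], "translation": [[0,-0.003,0.023],[0.03,0,0],[0.03,0,0],[0,0,0],[0,0,0]], "jaw": [115,115,115,115,115]}}

```text
t: 3.25
tool_pos: [0.4626, 0.0937, 0.1643]
ee_rot: [[0.012, 0.976, -0.216], [-0.0, -0.216, -0.976], [-1.0, 0.012, -0.002]]
ft_force: [0.2, 0.2, 0.6]
gripper_width: 0.548
```

```bash
python3 - <<'E'
from go import *
rel([.4576,.0975,.06],mk(dn,bx))
snap('wrist','w3')
E
```

```text
t 3.25 tcp [0.4626 0.0937 0.1643] w 0.548 F [0.2 0.2 0.6] J [ 3.000e+00 -2.900e+00  1.165e+02 -1.000e-01  6.570e+01  1.550e+01]
shift tool axes [ 0.1043 -0.0069 -0.0025]
turn rotvec [-0.0138 -0.002  -0.0117]
```

View pics/w3.png

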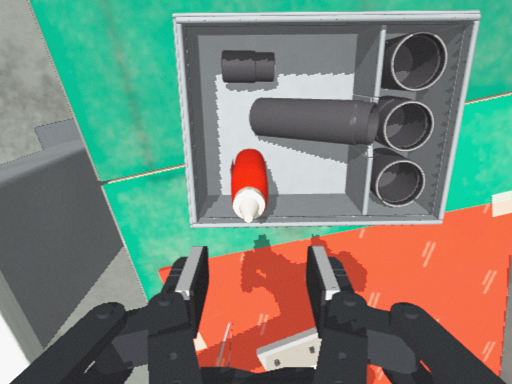

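Call:
{"op": "move_arm", "data": {"turn": [[-0.014,-0.002,-0.012],[0,0,0],[0,0,0],[0,0,0],[0,0,0],[0,0,0]], "translation": [[0,-0.005,-0.002],[0.03,0,0],[0.03,0,0],[0.025,0,0],[0,0,0],[0,0,0]], "jaw": [115,115,115,115,115,115]}}

```text
t: 3.9
tool_pos: [0.4672, 0.0983, 0.0879]
ee_rot: [[0.017, 0.979, -0.201], [0.002, -0.201, -0.98], [-1.0, 0.017, -0.005]]
ft_force: [0.0, -0.5, 0.7]
gripper_width: 0.549
```

```bash
python3 - <<'E'
from go import *
rel([.4576,.0975,.06],mk(dn,bx))
snap('wrist','w4')
E
```

```text
t 3.9 tcp [0.4672 0.0983 0.0879] w 0.549 F [ 0.  -0.5  0.7] J [3.400e+00 4.100e+00 1.189e+02 1.000e-01 5.600e+01 1.500e+01]
shift tool axes [ 0.0277 -0.0097  0.0029]
turn rotvec [ 0.0015 -0.0052 -0.0165]
```

View pics/w4.png

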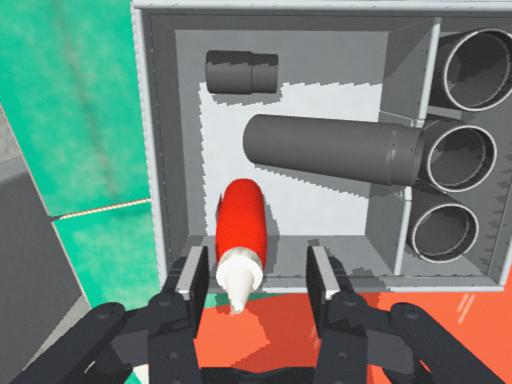

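Call:
{"op": "move_arm", "data": {"turn": [[0.001,-0.005,-0.016],[0,0,0],[0,0,0],[0,0,0]], "translation": [[0,-0.009,0.001],[0,-0.002,0.001],[0.016,0,0],[0.013,0,0]], "jaw": [115,115,115,115]}}

```text
t: 4.35
tool_pos: [0.4612, 0.0993, 0.0658]
ee_rot: [[0.014, 0.979, -0.202], [0.001, -0.202, -0.979], [-1.0, 0.013, -0.004]]
ft_force: [0.2, -0.8, -1.6]
gripper_width: 0.549
```

```bash
python3 - <<'E'
from go import *
rel([.4576,.0975,.06],mk(dn,bx))
snap('wrist','w5')
E
```

```text
t 4.35 tcp [0.4612 0.0993 0.0658] w 0.549 F [ 0.2 -0.8 -1.6] J [  3.6   5.8 120.    0.   53.4  15.2]
shift tool axes [ 0.0057 -0.0032  0.0025]
turn rotvec [ 0.001  -0.0037 -0.0132]
```

View pics/w5.png

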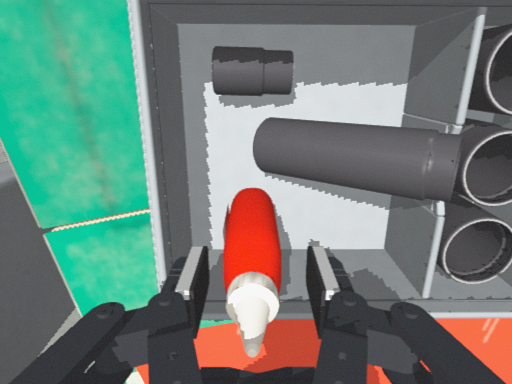

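The bottle sits between the fingers, with its neck at (252,290). I'll close the jaws.

Call:
{"op": "move_arm", "data": {"turn": [[0.001,-0.004,-0.013],[0,0,0],[0,0,0],[0,0,0],[0,0,0],[0,0,0]], "translation": [[0.003,-0.003,0.002],[0,0,0],[0,0,0],[0,0,0],[0,0,0],[0,0,0]], "jaw": [115,255,255,255,255,255], "squeeze": 35}}

```text
t: 5.0
tool_pos: [0.4564, 0.0976, 0.0612]
ee_rot: [[-0.004, 0.979, -0.203], [-0.001, -0.203, -0.979], [-1.0, -0.004, 0.002]]
ft_force: [-0.3, 0.6, -1.0]
gripper_width: 0.335
```

```bash
python3 - <<'E'
from go import *
rel([.60,-.13,.24],mk(dn,bx))
E
```

```text
t 5.0 tcp [0.4564 0.0976 0.0612] w 0.335 F [-0.3  0.6 -1. ] J [  3.5   6.4 120.   -0.   53.8  15.2]
shift tool axes [-0.1792  0.186   0.1941]
turn rotvec [-0.0003  0.0015  0.0039]
```

Call:
{"op": "move_arm", "data": {"turn": [[0,0,0],[0,0,0],[0,0,0],[0,0,0],[0,0,0],[0,0,0],[0,0,0],[0,0,0],[0,0,0],[0,0,0]], "translation": [[-0.02,0,0],[-0.035,0,0],[-0.04,0,0],[-0.035,0,0],[-0.01,0.033,0.034],[0,0.033,0.034],[0,0.033,0.034],[0,0.033,0.034],[0,0.033,0.034],[0,0.015,0.015]], "jaw": [255,255,255,255,255,255,255,255,255,255]}}

```text
t: 6.0
tool_pos: [0.5984, -0.124, 0.2056]
ee_rot: [[-0.005, 0.981, -0.194], [-0.001, -0.194, -0.981], [-1.0, -0.004, 0.002]]
ft_force: [0.0, 0.4, -1.6]
gripper_width: 0.332
```

```bash
python3 - <<'E'
from go import *
rel([.60,-.13,.0588],mk(dn,bx))
snap('wrist','w6');snap('top','t6')
E
```

```text
t 6.0 tcp [ 0.5984 -0.124   0.2056] w 0.332 F [ 0.   0.4 -1.6] J [-18.2  12.2  95.6  -0.2  72.5  -6.9]
shift tool axes [0.1468 0.0034 0.0052]
turn rotvec [0.0083 0.0023 0.0044]
```

View pics/w6.png

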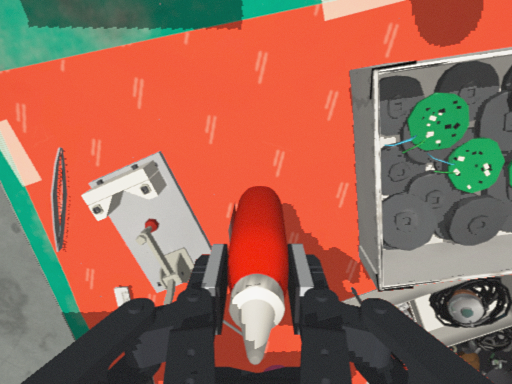

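View pics/t6.png

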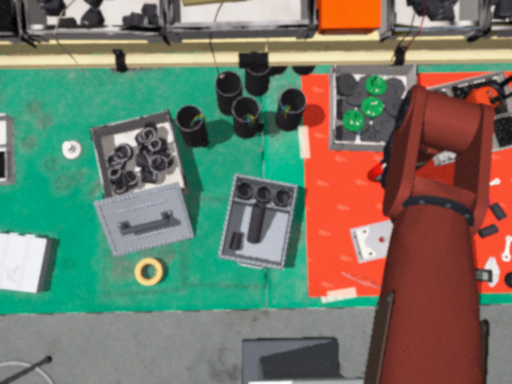

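Call:
{"op": "move_arm", "data": {"turn": [[0.008,0.002,0.004],[0,0,0],[0,0,0],[0,0,0],[0,0,0],[0,0,0]], "translation": [[0.03,0.003,0.003],[0.03,0,0],[0.03,0,0],[0.03,0,0],[0.012,0,0],[0,0,0]], "jaw": [255,255,255,255,255,255]}}

```text
t: 6.7
tool_pos: [0.5988, -0.1232, 0.0703]
ee_rot: [[-0.002, 0.979, -0.203], [0.003, -0.203, -0.979], [-1.0, -0.002, -0.003]]
ft_force: [-0.9, -0.1, -0.6]
gripper_width: 0.329
```

```bash
python3 - <<'E'
from go import *
rel([.60,-.13,.0588],mk(dn,bx))
E
```

```text
t 6.7 tcp [ 0.5988 -0.1232  0.0703] w 0.329 F [-0.9 -0.1 -0.6] J [-18.3  21.2 100.3   0.2  58.7  -6.7]
shift tool axes [0.0115 0.0026 0.0065]
turn rotvec [-0.0001 -0.0029  0.0022]
```

Call:
{"op": "move_arm", "data": {"turn": [[0,-0.003,0.002],[0,0,0],[0,0,0]], "translation": [[0.009,0,0],[0.003,0,0],[0,0,0]], "jaw": [255,255,255]}}

```text
t: 7.0
tool_pos: [0.6007, -0.1227, 0.0608]
ee_rot: [[0.004, 0.98, -0.201], [-0.002, -0.201, -0.98], [-1.0, 0.004, 0.001]]
ft_force: [-0.0, -0.3, -0.0]
gripper_width: 0.331
```

```bash
python3 - <<'E'
from go import *
rel([.60,-.13,.0588],mk(dn,bx))
E
```

```text
t 7.0 tcp [ 0.6007 -0.1227  0.0608] w 0.331 F [-0.  -0.3 -0. ] J [-18.1  21.9 100.5  -0.   57.3  -6.5]
shift tool axes [0.002  0.0008 0.0073]
turn rotvec [ 0.0012  0.0007 -0.0044]
```

Another 3 mm down, watching the force, then release.

Call:
{"op": "move_arm", "data": {"turn": [[0,0,-0.004],[0,0,0],[0,0,0]], "translation": [[0.003,0,0],[0.001,0,0],[0,0,0]], "jaw": [255,255,255]}}

```text
t: 7.3
tool_pos: [0.6036, -0.1236, 0.0602]
ee_rot: [[0.006, 0.979, -0.201], [-0.003, -0.201, -0.98], [-1.0, 0.007, 0.001]]
ft_force: [0.2, -0.1, -1.3]
gripper_width: 0.332
```

```bash
python3 - <<'E'
from go import *
rel([.60,-.13,.0588],mk(dn,bx))
E
```

```text
t 7.3 tcp [ 0.6036 -0.1236  0.0602] w 0.332 F [ 0.2 -0.1 -1.3] J [-18.1  22.2 100.1  -0.   57.3  -6.4]
shift tool axes [ 0.0014 -0.0022  0.007 ]
turn rotvec [ 0.0011  0.0014 -0.0066]
```

Call:
{"op": "move_arm", "data": {"turn": [[0,0,-0.006],[0,0,0],[0,0,0]], "translation": [[0.003,0,0],[0.003,0,0],[0,0,0]], "jaw": [255,255,255]}}

```text
t: 7.6
tool_pos: [0.6058, -0.1243, 0.06]
ee_rot: [[0.002, 0.98, -0.201], [-0.002, -0.201, -0.98], [-1.0, 0.002, 0.002]]
ft_force: [0.3, 0.2, -0.7]
gripper_width: 0.332
```

```bash
python3 - <<'E'
from go import *
rel([.60,-.13,.0588],mk(dn,bx))
E
```

```text
t 7.6 tcp [ 0.6058 -0.1243  0.06  ] w 0.332 F [ 0.3  0.2 -0.7] J [-18.1  22.6  99.6  -0.1  57.6  -6.4]
shift tool axes [ 0.0012 -0.0045  0.0068]
turn rotvec [ 0.0012  0.0016 -0.0021]
```

Call:
{"op": "move_arm", "data": {"turn": [[0,0,0],[0,0,0]], "translation": [[0.005,-0.004,0],[0.003,-0.001,0]], "jaw": [255,255]}}

```text
t: 7.8
tool_pos: [0.6059, -0.1245, 0.0591]
ee_rot: [[0.011, 0.979, -0.201], [-0.004, -0.201, -0.98], [-1.0, 0.011, 0.002]]
ft_force: [-6.1, 1.2, 13.1]
gripper_width: 0.331
```

```bash
python3 - <<'E'
from go import *
rel([.60,-.13,.0588],mk(dn,bx))
snap('side','s7')
a=cv2.imread('pics/s7.png'); cv2.imwrite('pics/s7c.png',cv2.resize(a[150:384,200:512],None,fx=2.3,fy=2.3,interpolation=cv2.INTER_CUBIC))
rel([.60,-.13,.0588],mk(dn,bx))
E
```

```text
t 7.8 tcp [ 0.6059 -0.1245  0.0591] w 0.331 F [-6.1  1.2 13.1] J [-18.1  22.4 100.   -0.   56.9  -6.5]
shift tool axes [ 0.0003 -0.0047  0.0065]
turn rotvec [ 0.0012  0.0019 -0.0113]
t 7.85 tcp [ 0.6058 -0.1246  0.0591] w 0.336 F [-3.8  1.9 14.8] J [-18.1  22.4 100.   -0.   56.9  -6.4]
shift tool axes [ 0.0003 -0.0046  0.0065]
turn rotvec [ 0.0011  0.0019 -0.0111]
```

View pics/s7c.png

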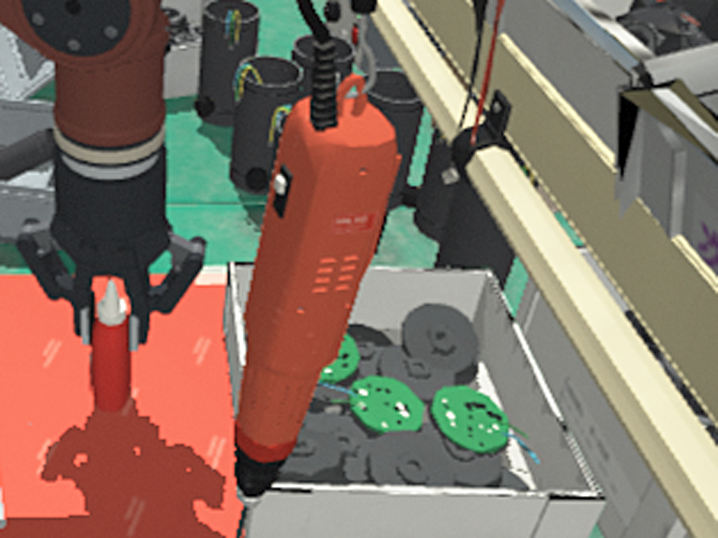

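Contact: 13 N upward, with the bottle on the bench. I'll release by opening only part way, then lift.

Call:
{"op": "move_arm", "data": {"turn": [[0,0,0],[0,0,0],[0,0,0],[0,0,0],[0,0,0],[0,0,0],[0,0,0],[0,0,0]], "translation": [[-0.001,0,0],[0,0,0],[0,0,0],[0,0,0],[-0.02,0,0],[-0.04,0,0],[-0.05,0,0],[-0.05,0,0]], "jaw": [255,110,110,110,110,110,110,110]}}

```text
t: 8.65
tool_pos: [0.596, -0.1217, 0.2096]
ee_rot: [[-0.014, 0.979, -0.202], [0.004, -0.202, -0.979], [-1.0, -0.015, -0.001]]
ft_force: [0.7, 0.4, 0.1]
gripper_width: 0.567
```

```bash
python3 - <<'E'
from go import *
rel(B(-.05,.0,.2),mk(dn,-by))
snap('wrist','w8')
E
```

```text
t 8.65 tcp [ 0.596  -0.1217  0.2096] w 0.567 F [0.7 0.4 0.1] J [-18.1  12.   95.3  -0.   73.5  -6.5]
shift tool axes [ 0.0124 -0.1776 -0.2333]
turn rotvec [1.5711 0.011  0.0125]
```

View pics/w8.png

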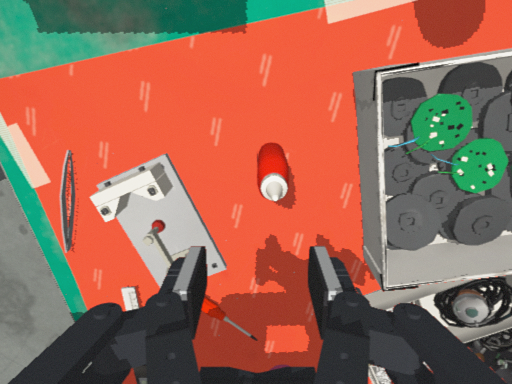

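The bottle is standing at wrist px (272,180). Next, the tube.

Call:
{"op": "move_arm", "data": {"turn": [[0,0,0],[0,0,0],[0,0,0],[0,0,0],[0,0,0],[0,0,0],[0,0,0],[0.14,0,0],[0.14,0,0],[0.14,0,0],[0.14,0,0],[0.14,0,0],[0.14,0,0],[0.14,0,0],[0.14,0,0],[0.14,0,0],[0.14,0,0],[0.14,0,0]], "translation": [[-0.01,-0.02,-0.025],[0,-0.026,-0.035],[0,-0.026,-0.035],[0,-0.026,-0.035],[0,-0.026,-0.035],[0,-0.026,-0.035],[0,-0.026,-0.033],[0,0,0],[0,0,0],[0,0,0],[0,0,0],[0,0,0],[0,0,0],[0,0,0],[0,0,0],[0,0,0],[0,0,0],[0,0,0]], "jaw": [110,110,110,110,110,110,110,110,110,110,110,110,110,110,110,110,110,110]}}

```text
t: 10.5
tool_pos: [0.4732, 0.1491, 0.2248]
ee_rot: [[0.011, -0.234, -0.972], [-0.004, -0.972, 0.234], [-1.0, 0.002, -0.011]]
ft_force: [-0.5, -0.1, 0.3]
gripper_width: 0.569
```

```bash
python3 - <<'E'
from go import *
ap=np.sin(np.radians(35))*bx+np.cos(np.radians(35))*dn
rel(B(-.002,.004,.044)-.1*ap,mk(ap,-by))
snap('wrist','w9')
E
```

```text
t 10.5 tcp [0.4732 0.1491 0.2248] w 0.569 F [-0.5 -0.1  0.3] J [  9.6  -3.6 110.2  -0.4  72.8 113.2]
shift tool axes [0.0987 0.0033 0.0131]
turn rotvec [-0.0305  0.5993 -0.0117]
```

View pics/w9.png

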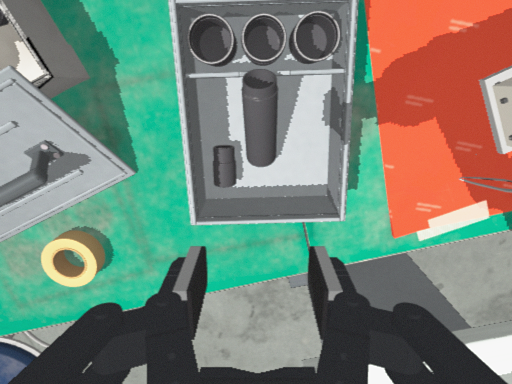

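Call:
{"op": "move_arm", "data": {"turn": [[-0.03,0.12,0],[0,0.12,0],[0,0.12,0],[0,0.12,0],[0,0.12,0],[0,0,0]], "translation": [[0,0,0],[0,0,0],[0,0,0],[0,0,0],[0,0,0],[0,0,0]], "jaw": [110,110,110,110,110,110]}}

```text
t: 11.15
tool_pos: [0.4735, 0.1482, 0.2212]
ee_rot: [[0.576, -0.194, -0.794], [-0.122, -0.981, 0.151], [-0.808, 0.01, -0.589]]
ft_force: [0.1, 0.7, 0.1]
gripper_width: 0.566
```

```bash
python3 - <<'E'
from go import *
ap=np.sin(np.radians(35))*bx+np.cos(np.radians(35))*dn
rel(B(-.002,.004,.044)-.1*ap,mk(ap,-by))
rel(B(-.002,.004,.044)+.013*ap)
snap('wrist','w10');snap('side','s10')
a=cv2.imread('pics/s10.png'); cv2.imwrite('pics/s10c.png',cv2.resize(a[80:300,100:360],None,fx=2.7,fy=2.7,interpolation=cv2.INTER_CUBIC))
E
```

```text
t 11.15 tcp [0.4735 0.1482 0.2212] w 0.566 F [0.1 0.7 0.1] J [ 20.4 -20.1 130.8 -28.5  41.4 138.3]
shift tool axes [0.0696 0.0013 0.0663]
turn rotvec [ 0.0126 -0.0191 -0.0029]
t 11.15 tcp [0.4735 0.1482 0.2212] w 0.566 F [0.1 0.7 0.1] J [ 20.4 -20.1 130.8 -28.5  41.4 138.3]
shift tool axes [0.1826 0.0009 0.0684]
```

View pics/w10.png

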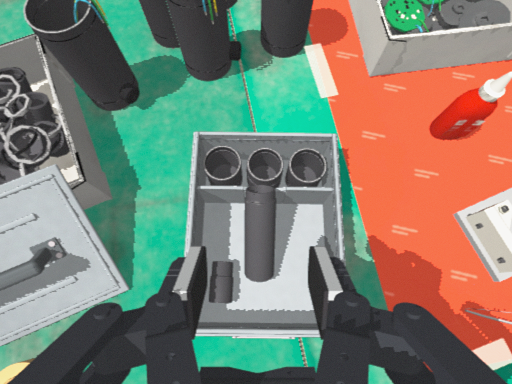

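View pics/s10c.png

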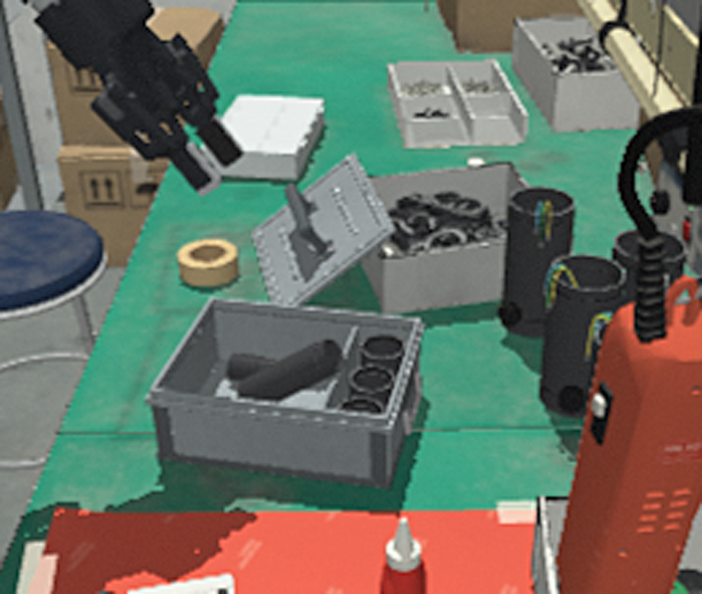

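Call:
{"op": "move_arm", "data": {"turn": [[0.012,-0.019,-0.003],[0,0,0],[0,0,0],[0,0,0]], "translation": [[0,0,0],[0.02,0,0.03],[0.02,0,0.03],[0,0,0]], "jaw": [110,110,110,110]}}

```text
t: 11.65
tool_pos: [0.4608, 0.1557, 0.1657]
ee_rot: [[0.57, -0.206, -0.795], [-0.112, -0.979, 0.173], [-0.814, -0.009, -0.581]]
ft_force: [-0.3, 0.9, -0.3]
gripper_width: 0.562
```

```bash
python3 - <<'E'
from go import *
ap=np.sin(np.radians(35))*bx+np.cos(np.radians(35))*dn
rel(B(-.002,.004,.044)+.013*ap,mk(ap,-by))
E
```

```text
t 11.65 tcp [0.4608 0.1557 0.1657] w 0.562 F [-0.3  0.9 -0.3] J [ 21.7 -16.  134.2 -32.9  35.4 146.5]
shift tool axes [0.1461 0.0081 0.023 ]
turn rotvec [-0.008  -0.0092  0.0059]
```

J6 is too near its limit, so I'll use less tilt: about 17° for the grasp and about −16° for the placing.

Call:
{"op": "move_arm", "data": {"turn": [[0,-0.11,0],[0,-0.11,0],[0,-0.1,0],[0,0,0]], "translation": [[-0.01,0,0],[0,0,0],[0,0,0],[0,0,0]], "jaw": [110,110,110,110]}}

```text
t: 12.05
tool_pos: [0.4629, 0.1589, 0.1824]
ee_rot: [[0.286, -0.197, -0.938], [-0.042, -0.98, 0.194], [-0.957, -0.016, -0.289]]
ft_force: [0.5, 0.2, 0.3]
gripper_width: 0.567
```

```bash
cat >> go.py <<'E'
def ap(d): return np.sin(np.radians(d))*bx+np.cos(np.radians(d))*dn
E
python3 - <<'E'
from go import *
a=ap(17)
rel(B(-.002,.004,.044)-.06*a,mk(a,-by))
E
```

```text
t 12.05 tcp [0.4629 0.1589 0.1824] w 0.567 F [0.5 0.2 0.3] J [ 14.8 -11.  123.1  -8.2  52.7 120.4]
shift tool axes [ 0.0889  0.0121 -0.0147]
turn rotvec [0.0003 0.004  0.017 ]
```

Call:
{"op": "move_arm", "data": {"turn": [[0,0.004,0.017],[0,0,0],[0,0,0],[0,0,0]], "translation": [[0.02,0.009,-0.007],[0.03,0.003,-0.007],[0.03,0,0],[0,0,0]], "jaw": [110,110,110,110]}}

```text
t: 12.45
tool_pos: [0.5082, 0.1402, 0.1179]
ee_rot: [[0.305, -0.201, -0.931], [-0.056, -0.98, 0.193], [-0.951, -0.006, -0.31]]
ft_force: [-0.1, 0.1, -0.5]
gripper_width: 0.565
```

```bash
python3 - <<'E'
from go import *
a=ap(17)
rel(B(-.002,.004,.044)+.013*a,mk(a,-by))
snap('wrist','w11');snap('side','s11')
a=cv2.imread('pics/s11.png'); cv2.imwrite('pics/s11c.png',cv2.resize(a[80:300,100:360],None,fx=2.7,fy=2.7,interpolation=cv2.INTER_CUBIC))
E
```

```text
t 12.45 tcp [0.5082 0.1402 0.1179] w 0.565 F [-0.1  0.1 -0.5] J [ 11.7  -0.8 122.1 -10.   42.4 119.8]
shift tool axes [0.0861 0.002  0.0144]
turn rotvec [-0.0007 -0.019   0.0066]
```

View pics/w11.png

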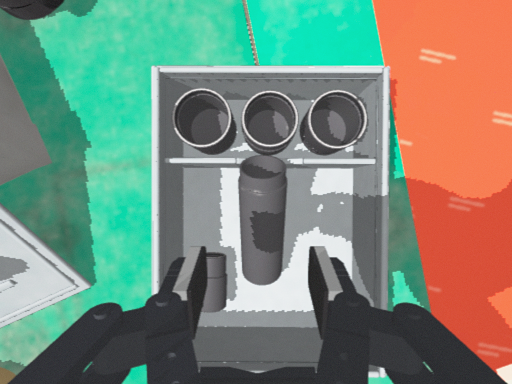

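View pics/s11c.png

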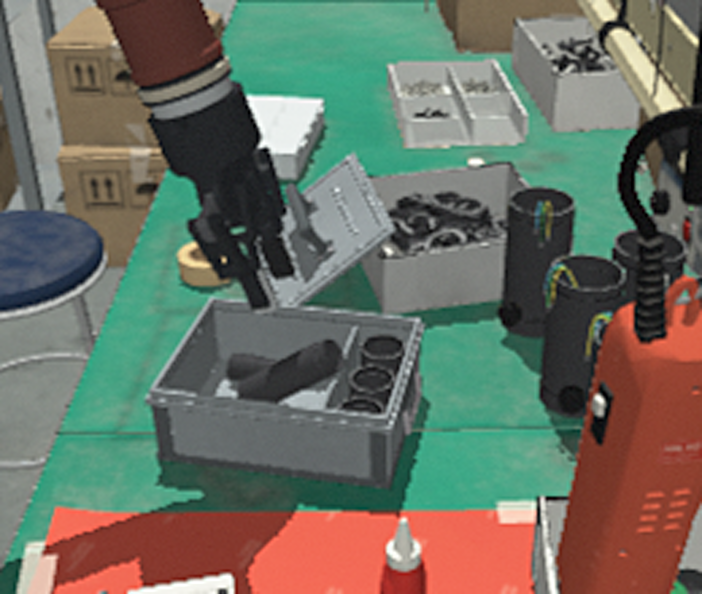

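The tube lies centred between the pads, axis at about u=262 and finger middle at about u=258. I'll go on down.

Call:
{"op": "move_arm", "data": {"turn": [[0,-0.019,0.006],[0,0,0],[0,0,0],[0,0,0],[0,0,0]], "translation": [[0.01,0.002,0.01],[0.025,0,0.003],[0.025,0,0],[0.015,0,0],[0,0,0]], "jaw": [110,110,110,110,110]}}

```text
t: 13.05
tool_pos: [0.5242, 0.1403, 0.0523]
ee_rot: [[0.305, -0.199, -0.931], [-0.053, -0.98, 0.192], [-0.951, -0.009, -0.309]]
ft_force: [-0.5, -0.4, 0.2]
gripper_width: 0.573
```

```bash
python3 - <<'E'
from go import *
a=ap(17)
rel(B(-.002,.004,.044)+.013*a,mk(a,-by))
snap('wrist','w12')
E
```

```text
t 13.05 tcp [0.5242 0.1403 0.0523] w 0.573 F [-0.5 -0.4  0.2] J [ 11.2   7.9 121.6 -11.5  34.1 121.3]
shift tool axes [0.0188 0.005  0.009 ]
turn rotvec [ 0.001  -0.0179  0.0095]
```

View pics/w12.png

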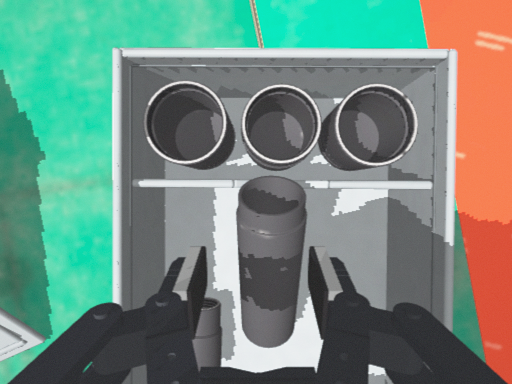

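Call:
{"op": "move_arm", "data": {"turn": [[0,-0.018,0.009],[0,0,0],[0,0,0],[0,0,0],[0,0,0],[0,0,0],[0,0,0],[0,0,0]], "translation": [[0.006,0.005,0.008],[0.012,0,0],[0,0,0],[0,0,0],[0,0,0],[0,0,0],[0,0,0],[0,0,0]], "jaw": [110,110,110,255,255,255,255,255], "squeeze": 60}}

```text
t: 13.9
tool_pos: [0.5226, 0.1366, 0.0364]
ee_rot: [[0.291, -0.201, -0.935], [-0.058, -0.98, 0.192], [-0.955, -0.002, -0.297]]
ft_force: [0.1, -0.9, 0.3]
gripper_width: 0.347
```

```bash
python3 - <<'E'
from go import *
a=ap(17)
rel(B(-.002,.004,.044)+.013*a,mk(a,-by))
snap('wrist','w13');snap('side','s13')
a=cv2.imread('pics/s13.png'); cv2.imwrite('pics/s13c.png',cv2.resize(a[80:300,100:360],None,fx=2.7,fy=2.7,interpolation=cv2.INTER_CUBIC))
E
```

```text
t 13.9 tcp [0.5226 0.1366 0.0364] w 0.347 F [ 0.1 -0.9  0.3] J [ 10.8   9.8 121.6 -11.8  33.1 121.4]
shift tool axes [0.004  0.0008 0.0031]
turn rotvec [ 0.0014 -0.0046  0.0022]
```

View pics/w13.png

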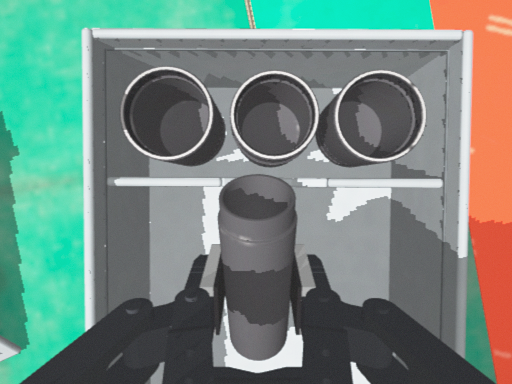

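View pics/s13c.png

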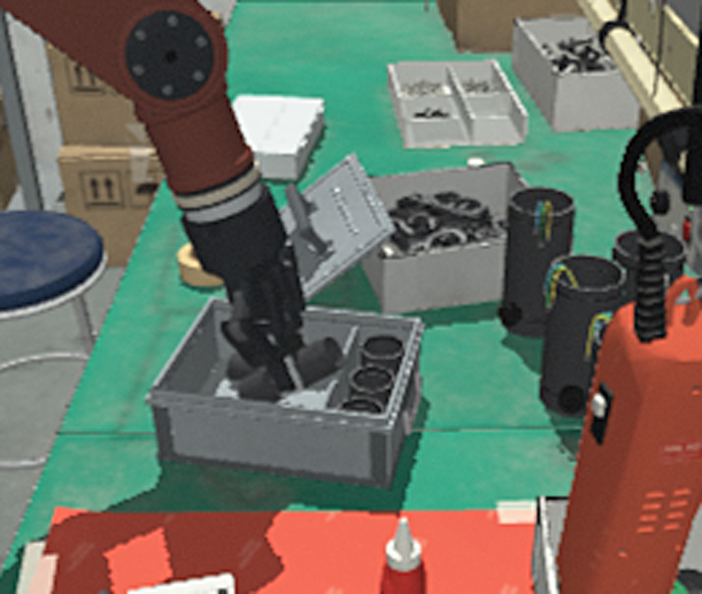

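Call:
{"op": "move_arm", "data": {"turn": [[0,0,0],[0,0,0],[0,0,0],[0,-0.115,0],[0,-0.115,0],[0,-0.115,0],[0,-0.115,0],[0,-0.115,0],[0,0,0]], "translation": [[-0.02,0,-0.006],[-0.03,0,-0.009],[-0.02,0,0.005],[0,0,0],[0,0,0],[0,0,0],[0,0,0],[0,0,0],[0,0,0]], "jaw": [255,255,255,255,255,255,255,255,255]}}

```text
t: 14.9
tool_pos: [0.506, 0.1395, 0.1041]
ee_rot: [[-0.29, -0.198, -0.937], [0.061, -0.98, 0.188], [-0.955, -0.002, 0.296]]
ft_force: [0.7, -0.4, -1.2]
gripper_width: 0.351
```

```bash
python3 - <<'E'
from go import *
a=ap(-17); R=mk(a,-by)
rel(B(-.030,-.006,.06)+R@[.009,0,-.003],R)
snap('wrist','w14');snap('side','s14')
a=cv2.imread('pics/s14.png'); cv2.imwrite('pics/s14c.png',cv2.resize(a[80:300,100:360],None,fx=2.7,fy=2.7,interpolation=cv2.INTER_CUBIC))
E
```

```text
t 14.9 tcp [0.506  0.1395 0.1041] w 0.351 F [ 0.7 -0.4 -1.2] J [  4.9  19.  100.6   5.   76.9 104.4]
shift tool axes [ 0.0561  0.0103 -0.    ]
turn rotvec [0.0055 0.0036 0.0007]
```

View pics/w14.png

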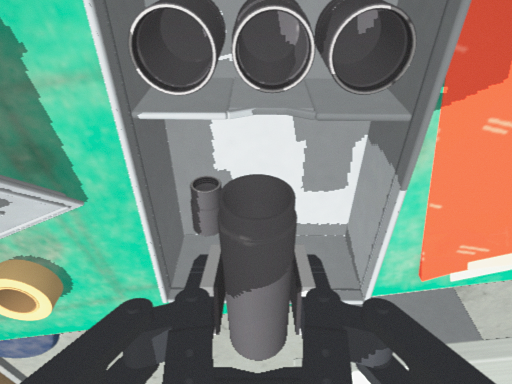

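View pics/s14c.png

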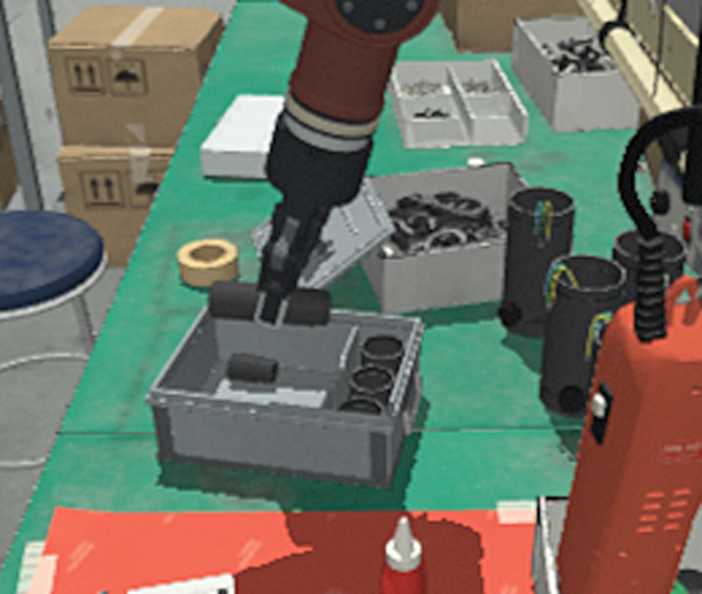

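```bash
python3 - <<'E'
from go import *
s=np.load('pics/s14.npz')
for q in [(212,300),(330,307),(213,283),(329,290),(214,320),(328,324)]:
    p=ray(s,((q[0])/2.7+100,q[1]/2.7+80),.113); d=p-b*[1,1,0]; print(q,p.round(3),'box',round(d@bx,4),round(d@by,4))
E
```

```text
(212, 300) [0.454 0.145 0.113] box -0.0649 -0.0005
(330, 307) [0.553 0.132 0.113] box 0.0344 0.0069
(213, 283) [0.452 0.173 0.113] box -0.0733 0.0264
(329, 290) [0.551 0.16  0.113] box 0.0271 0.0334
(214, 320) [0.46  0.114 0.113] box -0.0529 -0.0298
(328, 324) [0.552 0.106 0.113] box 0.039 -0.0186
```

Call:
{"op": "move_arm", "data": {"turn": [[0.005,0.003,0],[0,0,0],[0,0,0],[0,0,0]], "translation": [[0,0.01,0.005],[0.025,0,0],[0.028,0,0],[0,0,0]], "jaw": [255,255,255,255]}}

```text
t: 15.4
tool_pos: [0.4779, 0.1336, 0.0564]
ee_rot: [[-0.279, -0.199, -0.939], [0.056, -0.98, 0.19], [-0.959, 0.0, 0.285]]
ft_force: [-0.2, 0.3, -1.5]
gripper_width: 0.345
```

```bash
python3 - <<'E'
from go import *
a=ap(-17); R=mk(a,-by)
rel(B(-.032,-.006,.02)+R@[.009,0,-.003],R)
snap('wrist','w15');snap('side','s15')
a=cv2.imread('pics/s15.png'); cv2.imwrite('pics/s15c.png',cv2.resize(a[130:280,140:300],None,fx=4.2,fy=4.2,interpolation=cv2.INTER_CUBIC))
E
```

```text
t 15.4 tcp [0.4779 0.1336 0.0564] w 0.345 F [-0.2  0.3 -1.5] J [  4.7  19.6 106.    4.8  70.4 103.9]
shift tool axes [ 0.0418 -0.0011 -0.0205]
turn rotvec [ 0.0038 -0.0079 -0.0013]
```

View pics/w15.png

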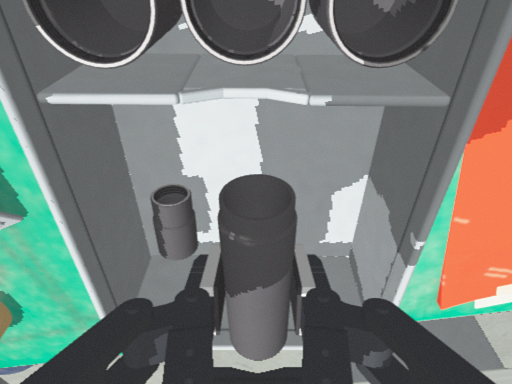

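View pics/s15c.png

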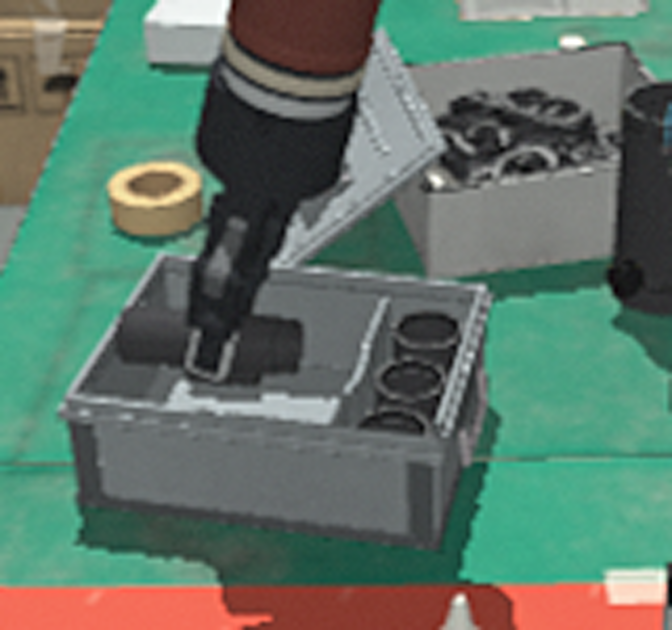

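Call:
{"op": "move_arm", "data": {"turn": [[0.003,-0.008,0],[0,0,0],[0,0,0],[0,0,0]], "translation": [[0,0,-0.013],[0.017,0,-0.005],[0.012,0,-0.003],[0,0,0]], "jaw": [255,255,255,255]}}

```text
t: 15.9
tool_pos: [0.5001, 0.1314, 0.0281]
ee_rot: [[-0.269, -0.202, -0.942], [0.059, -0.979, 0.193], [-0.961, -0.004, 0.275]]
ft_force: [-0.6, 0.9, -1.6]
gripper_width: 0.344
```

```bash
python3 - <<'E'
from go import *
a=ap(-17); R=mk(a,-by)
rel(B(-.032,-.006,.02)+R@[.009,0,-.003],R)
E
```

```text
t 15.9 tcp [0.5001 0.1314 0.0281] w 0.344 F [-0.6  0.9 -1.6] J [  4.2  23.9 103.7   4.9  67.8 103.4]
shift tool axes [0.0209 0.0013 0.009 ]
turn rotvec [ 0.0017 -0.0178  0.0037]
```

Call:
{"op": "move_arm", "data": {"turn": [[0.001,-0.018,0.003],[0,0,0],[0,0,0]], "translation": [[0.008,0.001,0.006],[0.006,0,0],[0,0,0]], "jaw": [255,255,255]}}

```text
t: 16.2
tool_pos: [0.489, 0.1324, 0.0145]
ee_rot: [[-0.29, -0.202, -0.935], [0.06, -0.979, 0.193], [-0.955, -0.0, 0.296]]
ft_force: [-0.2, 0.1, -1.6]
gripper_width: 0.347
```

```bash
python3 - <<'E'
from go import *
a=ap(-17); R=mk(a,-by)
rel(B(-.032,-.006,.02)+R@[.009,0,-.003],R)
snap('wrist','w16');snap('side','s16')
a=cv2.imread('pics/s16.png'); cv2.imwrite('pics/s16c.png',cv2.resize(a[130:280,140:300],None,fx=4.2,fy=4.2,interpolation=cv2.INTER_CUBIC))
E
```

```text
t 16.2 tcp [0.489  0.1324 0.0145] w 0.347 F [-0.2  0.1 -1.6] J [  4.4  25.  104.4   5.1  67.3 103.4]
shift tool axes [ 0.0048 -0.      0.002 ]
turn rotvec [ 0.0004  0.0038 -0.0001]
```

View pics/w16.png

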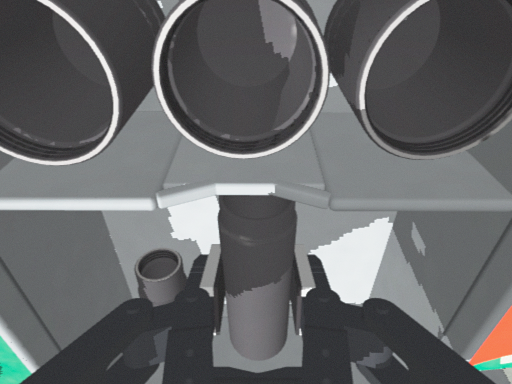

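View pics/s16c.png

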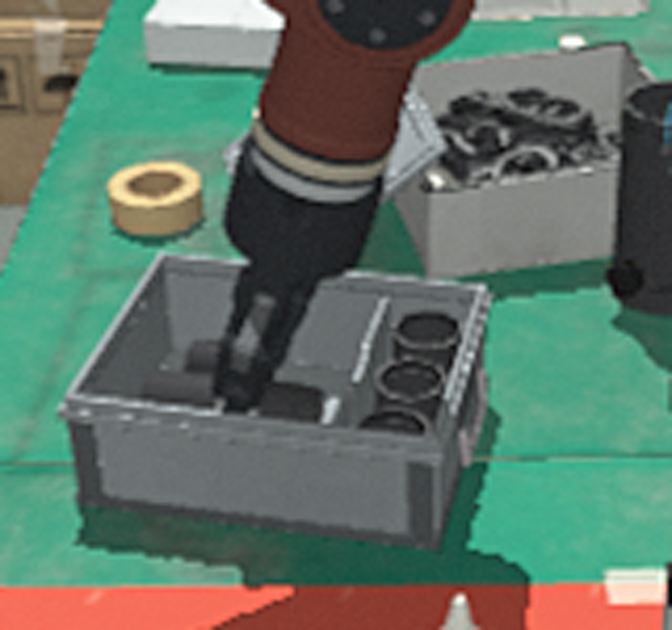

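Call:
{"op": "move_arm", "data": {"turn": [[0,0.003,0],[0,0,0],[0,0,0]], "translation": [[0.005,0,0.001],[0.003,0,0.001],[0,0,0]], "jaw": [255,255,255]}}

```text
t: 16.6
tool_pos: [0.4877, 0.1333, 0.0107]
ee_rot: [[-0.282, -0.202, -0.938], [0.059, -0.979, 0.193], [-0.957, -0.001, 0.288]]
ft_force: [-0.3, 0.2, -0.2]
gripper_width: 0.347
```

```bash
python3 - <<'E'
from go import *
a=ap(-17); R=mk(a,-by)
rel(B(-.032,-.006,.02)+R@[.009,0,-.003],R)
E
```

```text
t 16.6 tcp [0.4877 0.1333 0.0107] w 0.347 F [-0.3  0.2 -0.2] J [  4.5  25.  104.8   5.1  66.4 103.4]
shift tool axes [0.0007 0.0005 0.0017]
turn rotvec [ 0.0012 -0.0041  0.0006]
```

Call:
{"op": "move_arm", "data": {"turn": [[0,0,0],[0,0,0]], "translation": [[0.004,0,0.001],[0.002,0,0]], "jaw": [255,255]}}

```text
t: 16.8
tool_pos: [0.4881, 0.1333, 0.01]
ee_rot: [[-0.279, -0.2, -0.939], [0.058, -0.98, 0.192], [-0.958, -0.001, 0.285]]
ft_force: [-3.1, -0.6, 7.5]
gripper_width: 0.344
```

```bash
python3 - <<'E'
from go import *
a=ap(-17); R=mk(a,-by)
rel(B(-.032,-.006,.02)+R@[.009,0,-.003],R)
E
```

```text
t 16.8 tcp [0.4881 0.1333 0.01  ] w 0.344 F [-3.1 -0.6  7.5] J [  4.5  25.  104.9   5.   66.2 103.4]
shift tool axes [0.0002 0.0006 0.0023]
turn rotvec [ 0.0022 -0.0073  0.    ]
```

Call:
{"op": "move_arm", "data": {"turn": [[0,0,0],[0,0,0],[0,0,0],[0,0,0],[0,0,0],[0,0,0],[0,0,0]], "translation": [[-0.001,0,0],[0,0,0],[0,0,0],[-0.02,0,0],[-0.03,0,0],[-0.04,0,0],[-0.04,0,0]], "jaw": [137,137,137,137,137,137,110]}}

```text
t: 17.5
tool_pos: [0.5173, 0.1258, 0.1306]
ee_rot: [[-0.297, -0.2, -0.934], [0.057, -0.98, 0.192], [-0.953, 0.004, 0.302]]
ft_force: [0.6, 1.0, 0.6]
gripper_width: 0.562
```

```bash
python3 - <<'E'
from go import *
rel(B(-.032,-.006,.2),mk(dn,-by))
snap('wrist','w17');snap('side','s17')
a=cv2.imread('pics/s17.png'); cv2.imwrite('pics/s17c.png',cv2.resize(a[130:280,140:300],None,fx=4.2,fy=4.2,interpolation=cv2.INTER_CUBIC))
E
```

```text
t 17.5 tcp [0.5173 0.1258 0.1306] w 0.562 F [0.6 1.  0.6] J [  3.6  18.3  98.4   4.4  80.4 103.8]
shift tool axes [-0.0563 -0.0006  0.052 ]
turn rotvec [ 0.0021  0.307  -0.004 ]
```

View pics/w17.png

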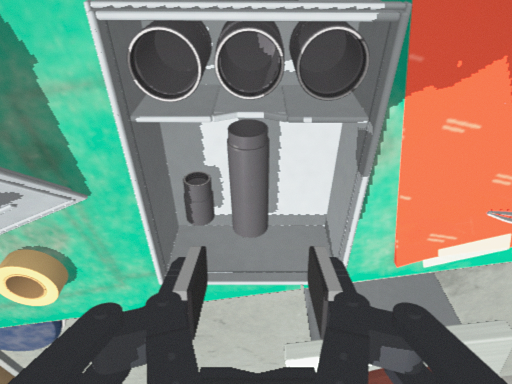

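View pics/s17c.png

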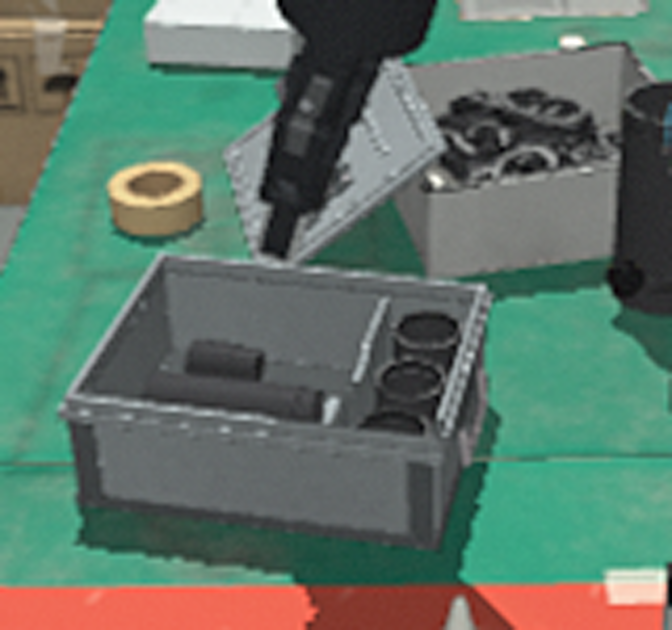

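The tube lies flat: wrist px (249,180), clear of the partition and the lamp tube. Now a level look at the box to measure it more finely.

Call:
{"op": "move_arm", "data": {"turn": [[0,0.1,0],[0,0.1,0],[0,0.1,0],[0,0,0],[0,0,0]], "translation": [[-0.04,0,0.02],[-0.04,0,0.02],[-0.03,0,0.02],[0,0,0.02],[0,0,0]], "jaw": [60,30,30,30,30]}}

```text
t: 18.1
tool_pos: [0.4645, 0.1373, 0.2431]
ee_rot: [[-0.008, -0.202, -0.979], [-0.005, -0.979, 0.202], [-1.0, 0.006, 0.007]]
ft_force: [0.4, -0.1, -0.8]
gripper_width: 0.881
```

```bash
python3 - <<'E'
from go import *
rel()
snap('wrist','w18')
a=cv2.imread('pics/w18.png'); cv2.imwrite('pics/w18c.png',cv2.resize(a[0:250,100:440],None,fx=2.3,fy=2.3,interpolation=cv2.INTER_CUBIC))
E
```

```text
t 18.1 tcp [0.4645 0.1373 0.2431] w 0.881 F [ 0.4 -0.1 -0.8] J [  8.3  -5.3 109.9  -0.2  76.  110. ]
```

View pics/w18c.png

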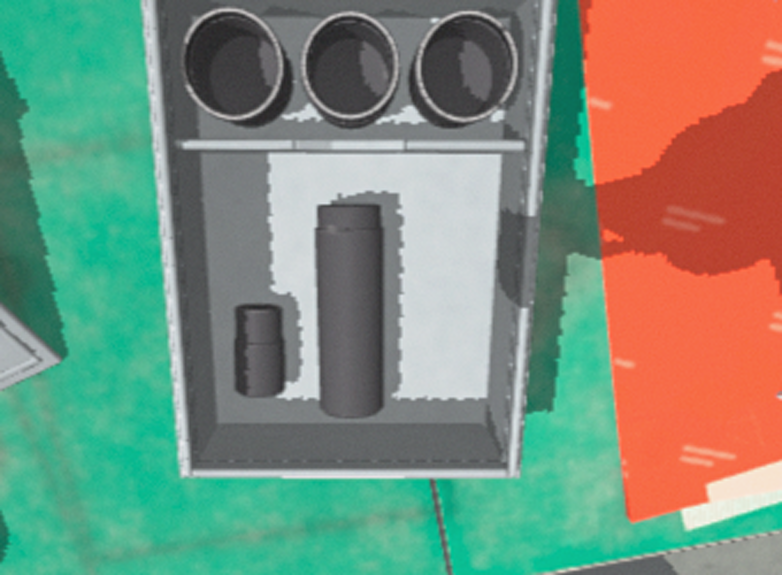

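```bash
cat > fitb.py <<'E'
from go import *
from scipy.optimize import least_squares
def um(pts,off,sc): return [((u+.5)/sc-.5+off[0],(v+.5)/sc-.5+off[1]) for u,v in pts]
w=np.load('pics/w18.npz')
pc=um([(184,476),(519,477)],(100,0),2.3); pp=um([(181,146),(525,146)],(100,0),2.3); pe=um([(145,2),(556,2)],(100,0),2.3)
def res(p):
    c,s=np.cos(p[2]),np.sin(p[2]);r=[]
    T=lambda x,y,z:[p[0]+c*x-s*y,p[1]+s*x+c*y,z]
    r+=list(proj(w,T(-.098,.074,.071))-pc[0])+list(proj(w,T(-.098,-.074,.071))-pc[1])
    r+=list(proj(w,T(.040,.070,.060))-pp[0])+list(proj(w,T(.040,-.070,.060))-pp[1])
    for q,y in zip(pe,(.074,-.074)):
        a=proj(w,T(-.098,y,.071));e=proj(w,T(.098,y,.071));d=(e-a)/np.linalg.norm(e-a);v=np.array(q)-a;r.append(d[0]*v[1]-d[1]*v[0])
    return r
f=least_squares(res,b); print('box',f.x.round(4),np.degrees(f.x[2]).round(2),np.round(f.fun,1)); print('old',b)
p=f.x;c,s=np.cos(p[2]),np.sin(p[2])
for n,q,z in (('tube',(316,300),.019),('tube',(383,300),.019),('tube t',(350,205),.028),('tube b',(350,418),.019),('lampL',(236,350),.0155),('lampR',(284,350),.0155)):
    d=ray(w,um([q],(100,0),2.3)[0],z)[:2]-p[:2]; print(n,np.round([c*d[0]+s*d[1],-s*d[0]+c*d[1]],4))
E
python3 fitb.py
```

```text
box [ 0.5179  0.13   -0.2063] -11.82 [ 0.3  1.   0.1  0.7 -2.7 -0.7  1.6 -0.2 -0.6 -0.1]
old [ 0.5180641   0.13257957 -0.20392947]
tube [-0.0278  0.0175]
tube [-0.0277 -0.0144]
tube t [0.0159 0.0011]
tube b [-0.0867  0.0015]
lampL [-0.0528  0.0573]
lampR [-0.0528  0.0338]
```

Call:
{"op": "move_arm", "data": {"turn": [[0,0,0],[0,0,0],[0,0,0],[0,0,0],[0,0,0],[0,0,0],[-0.143,0,0],[-0.143,0,0],[-0.143,0,0],[-0.143,0,0],[-0.143,0,0],[-0.143,0,0],[-0.143,0,0],[-0.143,0,0],[-0.143,0,0],[-0.143,0,0],[-0.143,0,0],[-0.143,0,0],[-0.143,0,0],[-0.143,0,0]], "translation": [[-0.01,-0.036,0.015],[0,-0.036,0.015],[0,-0.036,0.015],[0,-0.036,0.015],[0,-0.036,0.015],[0,-0.036,0.015],[0,0,0],[0,0,0],[0,0,0],[0,0,0],[0,0,0],[0,0,0],[0,0,0],[0,0,0],[0,0,0],[0,0,0],[0,0,0],[0,0,0],[0,0,0],[0,0,0]], "jaw": [30,30,30,30,30,30,30,30,30,30,30,30,30,30,30,30,30,30,30,30]}}

```text
t: 20.15
tool_pos: [0.4342, 0.372, 0.2129]
ee_rot: [[-0.041, 0.955, 0.292], [-0.03, 0.291, -0.956], [-0.999, -0.048, 0.017]]
ft_force: [-0.4, 0.1, -0.8]
gripper_width: 0.882
```

```bash
cat >> go.py <<'E'
_f=np.load('fit0.npz'); lp=_f['lp']; lR=_f['lR']
E
python3 - <<'E'
from go import *
rel(lp+lR@[0,0,.017+.1],mk(-lR[:,2],-lR[:,1]))
snap('wrist','w20')
E
```

```text
t 20.15 tcp [0.4342 0.372  0.2129] w 0.882 F [-0.4  0.1 -0.8] J [33.6  8.8 98.7 -0.1 75.4 16.7]
shift tool axes [ 0.0708  0.0351 -0.0052]
turn rotvec [ 0.0713 -0.0353  0.6749]
```

View pics/w20.png

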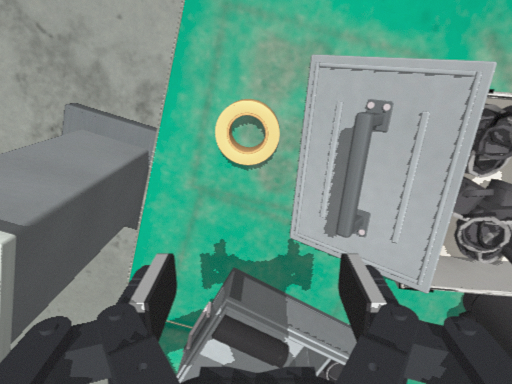

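```bash
cat > fitl.py <<'E'
from go import *
from scipy.optimize import least_squares
def um(pts,off,sc): return [((u+.5)/sc-.5+off[0],(v+.5)/sc-.5+off[1]) for u,v in pts]
st=np.load('pics/top0.npz'); ss=np.load('pics/side0.npz'); w=np.load('pics/w20.npz')
lt=um([(30,315),(293,258),(340,425),(95,483)],(85,100),3.1); lo=[(1,-1),(-1,-1),(-1,1),(1,1)]
ls=um([(332,100),(392,205),(200,208),(250,308)],(140,110),3.7); lso=[(1,-1),(-1,-1),(1,1),(-1,1)]
lw=[(313,56),(292,238),(495,62),(431,290)]; lwo=[(1,1),(-1,1),(1,-1),(-1,-1)]
hw=[(378,108),(352,228)] # handle ends top approx
def res(p,m):
    R=Rn.from_rotvec(p[3:]).as_matrix();r=[]
    L=[(w,lw,lwo,1)]
    if m>0: L+=[(st,lt,lo,1)]
    if m>1: L+=[(ss,ls,lso,.5)]
    for cam,px,o,k in L:
        for q,(a,c) in zip(px,o): r+=list(k*(proj(cam,p[:3]+R@[a*.1,c*.076,.004])-q))
    # low edge on bench constraint
    for a in (1,-1): r.append(((p[:3]+R@[a*.1,.076,0])[2])*1000)
    return r
for m in (0,1,2):
    g=least_squares(res,np.r_[lp,Rn.from_matrix(lR).as_rotvec()],args=(m,)); R=Rn.from_rotvec(g.x[3:]).as_matrix()
    print(m,g.x[:3].round(4),'grip',(g.x[:3]+R@[0,0,.036]).round(4),'tilt',np.degrees(np.arccos(R[2,2])).round(2));print(R.round(3).tolist(),np.round(g.fun,1))
d=dict(np.load('fit0.npz'));d['lp']=g.x[:3];d['lR']=R;np.savez('fit0.npz',**d)
for a in (-.056,.056): print('bar end px',proj(w,g.x[:3]+R@[a,0,.043]))
rel(g.x[:3]+R@[0,0,.017+.08],mk(-R[:,2],-R[:,1]))
E
python3 fitl.py
```

```text
0 [0.532  0.3986 0.0398] grip [0.5132 0.3941 0.0701] tilt 32.56
[[-0.233, -0.819, -0.524], [0.972, -0.198, -0.124], [-0.002, -0.538, 0.843]] [-2.5 -0.3 -1.1  0.6  2.1  0.1  0.5  0.3 -1.3 -0.9]
1 [0.5316 0.3985 0.0401] grip [0.5125 0.3941 0.0703] tilt 33.04
[[-0.231, -0.815, -0.531], [0.973, -0.195, -0.123], [-0.004, -0.545, 0.838]] [-2.3 -0.4 -1.4  0.4  2.   0.1 -0.2  1.  -0.7 -0.2 -0.7 -2.9  0.5 -0.2
 -0.8  1.5 -1.7 -0.9]
2 [0.5314 0.3986 0.0407] grip [0.5121 0.3941 0.0707] tilt 33.48
[[-0.232, -0.811, -0.537], [0.973, -0.195, -0.125], [-0.004, -0.552, 0.834]] [-2.3 -0.5 -1.2  0.4  2.  -0.2 -0.1  1.5 -0.8 -0.  -0.8 -2.7  0.5 -0.3
 -0.8  1.5  1.1  0.3  1.1  0.4 -0.5  0.  -2.3  2.9 -1.6 -0.8]
bar end px [344.71268206 237.57244248]
bar end px [365.89475005 113.68357891]
t 20.2 tcp [0.4341 0.3718 0.2124] w 0.883 F [ 0.7  0.4 -0.8] J [33.6  8.9 98.7 -0.2 75.4 16.5]
shift tool axes [ 0.0884  0.0519 -0.0022]
turn rotvec [ 0.0691 -0.0051  0.6322]
```

Call:
{"op": "move_arm", "data": {"turn": [[0.07,0,0.1],[0,0,0.11],[0,0,0.11],[0,0,0.11],[0,0,0.11],[0,0,0.11],[0,0,0]], "translation": [[0,0,0],[0,0,0],[0,0,0],[0,0,0],[0,0,0],[0,0,0],[0,0,0]], "jaw": [30,30,30,30,30,30,30]}}

```text
t: 20.9
tool_pos: [0.4384, 0.3702, 0.2013]
ee_rot: [[0.566, 0.798, 0.207], [0.108, 0.177, -0.978], [-0.817, 0.576, 0.014]]
ft_force: [-0.9, -0.3, -1.0]
gripper_width: 0.883
```

```bash
cat >> go.py <<'E'
_t=np.degrees(np.arccos(lR[2,2])); lR=lR@Rn.from_euler('x',-(35-_t),degrees=True).as_matrix()
gp=np.array([.5122,.3941,.0720]); LT=mk(-lR[:,2],-lR[:,1])
E
python3 - <<'E'
from go import *
print(lR.round(3))
rel(gp-lR[:,2]*(.019-.07),LT)
snap('wrist','w21');snap('side','s21')
a=cv2.imread('pics/s21.png'); cv2.imwrite('pics/s21c.png',cv2.resize(a[60:260,100:340],None,fx=3,fy=3,interpolation=cv2.INTER_CUBIC))
E
```

```text
[[-0.232 -0.796 -0.559]
 [ 0.973 -0.192 -0.13 ]
 [-0.004 -0.574  0.819]]
t 20.9 tcp [0.4384 0.3702 0.2013] w 0.883 F [-0.9 -0.3 -1. ] J [ 42.4  -6.7 122.2 -29.9  37.3  49.8]
shift tool axes [ 0.099  -0.0112 -0.0088]
turn rotvec [-0.0145  0.023  -0.003 ]
```

View pics/w21.png

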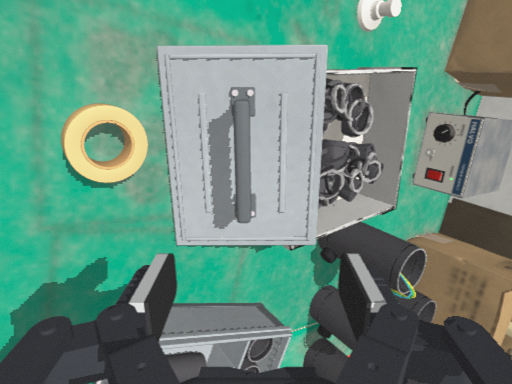

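View pics/s21c.png

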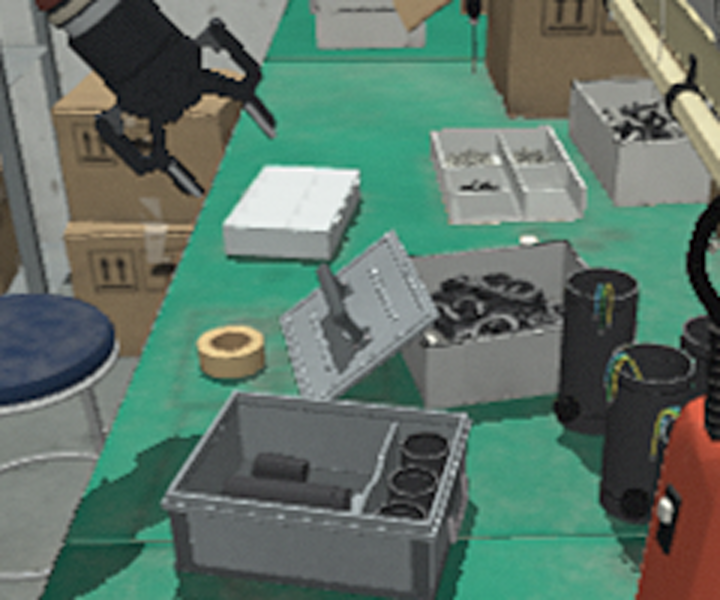

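Call:
{"op": "move_arm", "data": {"turn": [[-0.014,0.023,-0.003],[0,0,0],[0,0,0],[0,0,0],[0,0,0]], "translation": [[0.01,-0.011,-0.008],[0.03,0,0],[0.03,0,0],[0.02,0,0],[0,0,0]], "jaw": [120,120,120,120,120]}}

```text
t: 21.5
tool_pos: [0.4946, 0.3957, 0.1313]
ee_rot: [[0.566, 0.794, 0.223], [0.137, 0.176, -0.975], [-0.813, 0.582, -0.009]]
ft_force: [-0.3, 0.4, -0.9]
gripper_width: 0.533
```

```bash
python3 - <<'E'
from go import *
rel(gp-lR[:,2]*.019,LT)
snap('wrist','w22')
E
```

```text
t 21.5 tcp [0.4946 0.3957 0.1313] w 0.533 F [-0.3  0.4 -0.9] J [ 39.3   6.3 118.4 -34.2  26.7  53.5]
shift tool axes [ 0.0769 -0.021   0.0061]
turn rotvec [-0.0148 -0.0055 -0.0103]
```

View pics/w22.png

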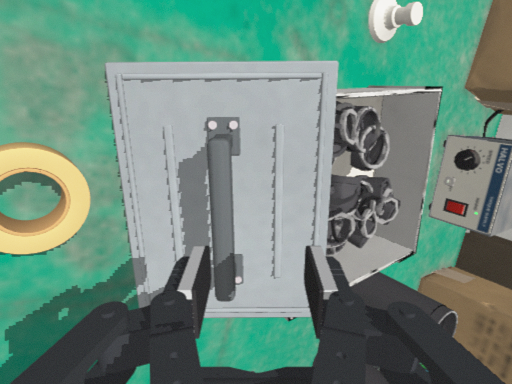

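Call:
{"op": "move_arm", "data": {"turn": [[-0.015,-0.005,-0.01],[0,0,0],[0,0,0],[0,0,0]], "translation": [[0,-0.018,0.005],[0.015,0,0],[0.015,0,0],[0,0,0]], "jaw": [120,120,120,120]}}

```text
t: 21.95
tool_pos: [0.4989, 0.3922, 0.1007]
ee_rot: [[0.562, 0.794, 0.231], [0.132, 0.19, -0.973], [-0.816, 0.578, 0.002]]
ft_force: [-0.4, 0.0, -0.2]
gripper_width: 0.528
```

```bash
python3 - <<'E'
from go import *
rel(gp-lR[:,2]*.019,LT)
snap('wrist','w23')
E
```

```text
t 21.95 tcp [0.4989 0.3922 0.1007] w 0.528 F [-0.4  0.  -0.2] J [ 38.7   9.6 118.6 -37.9  23.9  56.6]
shift tool axes [ 0.0502 -0.0057  0.0012]
turn rotvec [-0.0017 -0.0011 -0.0048]
```

View pics/w23.png

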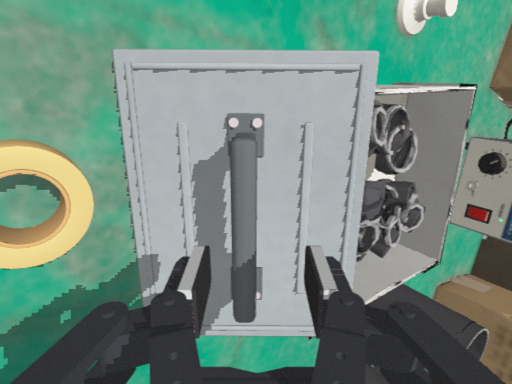

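Call:
{"op": "move_arm", "data": {"turn": [[0,0,-0.004],[0,0,0],[0,0,0]], "translation": [[0.014,-0.007,0.001],[0.016,-0.003,0],[0,0,0]], "jaw": [120,120,120]}}

```text
t: 22.3
tool_pos: [0.5081, 0.395, 0.0756]
ee_rot: [[0.564, 0.793, 0.232], [0.135, 0.189, -0.973], [-0.815, 0.58, -0.001]]
ft_force: [-0.1, -0.6, -0.3]
gripper_width: 0.532
```

```bash
python3 - <<'E'
from go import *
rel(gp-lR[:,2]*.019,LT)
s=snap('wrist','w24')
t=sense();R=t['ee_rot'];o=t['tool_pos']
print('tcp px',proj(s,o),'grasp',proj(s,o-R[:,0]*.019),'bar mid',proj(s,gp+lR[:,2]*.007))
E
```

```text
t 22.3 tcp [0.5081 0.395  0.0756] w 0.532 F [-0.1 -0.6 -0.3] J [ 38.2  13.2 118.  -42.2  21.1  60.8]
shift tool axes [0.0242 0.0008 0.0019]
turn rotvec [-0.002  -0.0042 -0.0074]
tcp px [260.31618071 260.88338065] grasp [260.65743932 283.93150921] bar mid [260.84070079 266.07816696]
```

View pics/w24.png

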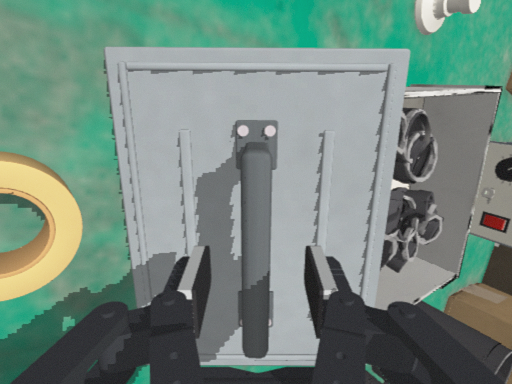

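```bash
python3 - <<'E'
from go import *
s=np.load('pics/w24.npz')
for a in (-.056,.056,0): print(a,proj(s,gp+lR@[a,0,.007]))
for a in (-1,1):
  for c in (-1,1): print(a,c,proj(s,gp-lR[:,2]*.032+lR@[a*.1,c*.076,0]))
E
```

```text
-0.056 [260.72856454 356.79208763]
0.056 [260.98112149 152.48321139]
0 [260.84070079 266.07816696]
-1 -1 [369.11542817 361.19923496]
-1 1 [149.81267062 362.91778785]
1 -1 [411.5370982   48.78300454]
1 1 [106.94974731  49.43405801]
```

The fit matches the picture to within 5 px. I'll advance the last 22 mm and close.

Call:
{"op": "move_arm", "data": {"turn": [[-0.002,-0.004,-0.007],[0,0,0],[0,0,0]], "translation": [[0.012,-0.002,0.001],[0.012,-0.002,0],[0,0,0]], "jaw": [120,120,120]}}

```text
t: 22.65
tool_pos: [0.5199, 0.3984, 0.0577]
ee_rot: [[0.563, 0.793, 0.233], [0.133, 0.191, -0.973], [-0.816, 0.578, 0.002]]
ft_force: [-0.2, 0.4, 0.5]
gripper_width: 0.523
```

```bash
python3 - <<'E'
from go import *
rel(gp-lR[:,2]*.019,LT)
s=snap('wrist','w25')
for a in (-.056,.056,0): print(a,proj(s,gp+lR@[a,0,.007]))
E
```

```text
t 22.65 tcp [0.5199 0.3984 0.0577] w 0.523 F [-0.2  0.4  0.5] J [ 37.7  16.3 116.6 -44.9  19.7  63.3]
shift tool axes [0.0024 0.0012 0.0024]
turn rotvec [-0.0005 -0.0027 -0.0058]
-0.056 [261.64380122 393.73383221]
0.056 [262.70794821 166.70422884]
0 [262.10736402 294.83539161]
```

View pics/w25.png

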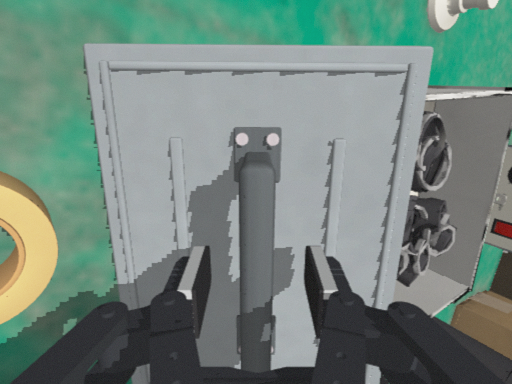

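Call:
{"op": "move_arm", "data": {"turn": [[0,0,0],[0,0,0],[0,0,0],[0,0,0],[0,0,0],[0,0,0]], "translation": [[0.001,0,0.002],[0,0,0],[0,0,0],[0,0,0],[0,0,0],[0,0,0]], "jaw": [255,255,255,255,255,255], "squeeze": 90}}

```text
t: 23.3
tool_pos: [0.5211, 0.397, 0.059]
ee_rot: [[0.564, 0.792, 0.232], [0.135, 0.189, -0.973], [-0.815, 0.58, -0.001]]
ft_force: [0.2, -0.1, -1.8]
gripper_width: 0.145
```

```bash
python3 - <<'E'
from go import *
rel(gp-lR[:,2]*.019,LT)
s=snap('wrist','w26')
R=np.array(sense()['ee_rot']); print('up in tool',R.T@[0,0,1],'-x world in tool',R.T@[-1,0,0])
E
```

```text
t 23.3 tcp [0.5211 0.397  0.059 ] w 0.145 F [ 0.2 -0.1 -1.8] J [ 37.5  16.1 116.7 -44.8  19.6  63. ]
shift tool axes [ 0.003  -0.0002  0.0008]
turn rotvec [-0.0022 -0.0039 -0.0078]
up in tool [-8.14675804e-01  5.79916439e-01 -5.07228092e-04] -x world in tool [-0.56399272 -0.79250886 -0.23203863]
```

View pics/w26.png

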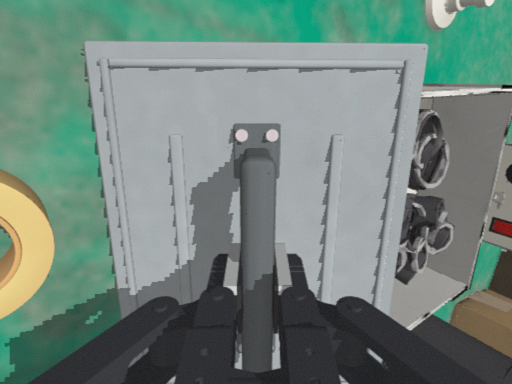

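Call:
{"op": "move_arm", "data": {"turn": [[0,0,0],[0,0,0],[0,0,0],[0,0,0],[0,0,0],[0,0,0]], "translation": [[-0.012,0.009,0],[-0.024,0.017,0],[-0.028,0.02,0],[-0.028,0.02,0],[-0.028,0.02,0],[-0.02,0.015,0]], "jaw": [255,255,255,255,255,255]}}

```text
t: 23.95
tool_pos: [0.5146, 0.391, 0.2215]
ee_rot: [[0.543, 0.807, 0.231], [0.117, 0.199, -0.973], [-0.831, 0.555, 0.014]]
ft_force: [1.0, 0.6, -2.0]
gripper_width: 0.145
```

```bash
python3 - <<'E'
from go import *
rel(); snap('wrist','w27');snap('side','s27')
E
```

```text
t 23.95 tcp [0.5146 0.391  0.2215] w 0.145 F [ 1.   0.6 -2. ] J [ 37.4   0.5 112.5 -22.6  38.1  38.1]
```

View pics/w27.png

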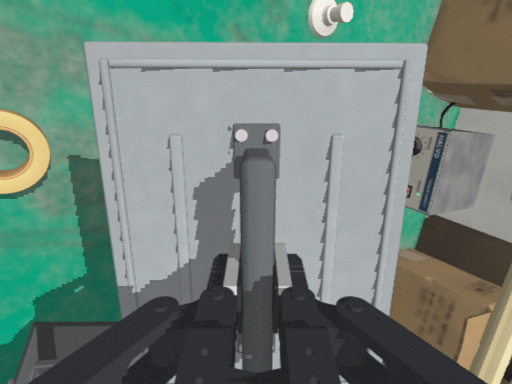

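View pics/s27.png

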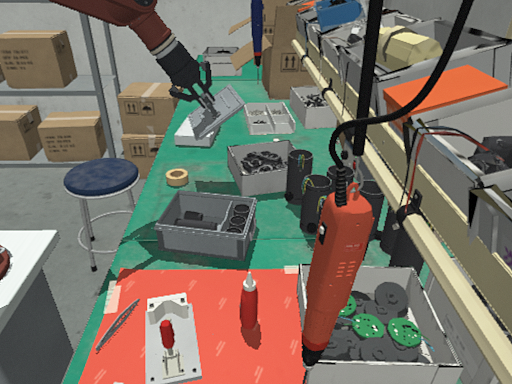

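The lid is held without slip (bar in the same pixels). Now I'll level it and turn it over the front area.

Call:
{"op": "move_arm", "data": {"turn": [[0,0,-0.1],[0,0,-0.12],[0,0,-0.12],[0,0,-0.12],[0,0,-0.12],[0,0,0]], "translation": [[-0.01,0,0],[-0.01,0,0],[-0.01,0,0],[0,0,0],[0,0,0],[0,0,0]], "jaw": [255,255,255,255,255,255]}}

```text
t: 24.65
tool_pos: [0.4935, 0.3835, 0.234]
ee_rot: [[-0.025, 0.972, 0.232], [-0.028, 0.232, -0.972], [-0.999, -0.031, 0.022]]
ft_force: [-0.2, 0.4, -3.7]
gripper_width: 0.138
```

```bash
python3 - <<'E'
from go import *
import json
np.save('R_grip.npy',np.array(mk(-lR[:,2],-lR[:,1])))
rel([.46,.27,.24],mk(dn,by)); s=snap('top','t28')
E
```

```text
t 24.65 tcp [0.4935 0.3835 0.234 ] w 0.138 F [-0.2  0.4 -3.7] J [31.7 13.7 90.7 -0.6 77.7 18.5]
shift tool axes [-0.002  -0.059   0.1027]
turn rotvec [-1.1326  0.002   0.0399]
```

View pics/t28.png

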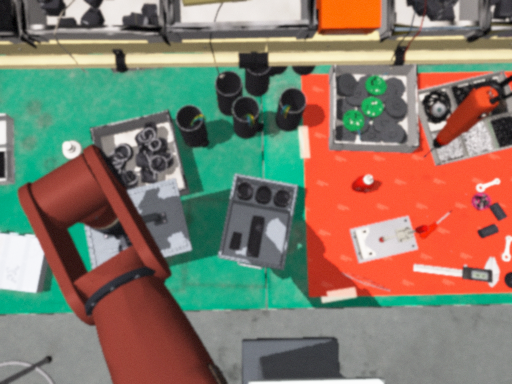

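```bash
python3 - <<'E'
from h import *
a=cv2.imread('pics/t28.png')
cv2.imwrite('pics/t28c.png',cv2.resize(a[165:275,205:315],None,fx=5.4,fy=5.4,interpolation=cv2.INTER_CUBIC))
E
```

```text
(no output)
```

View pics/t28c.png

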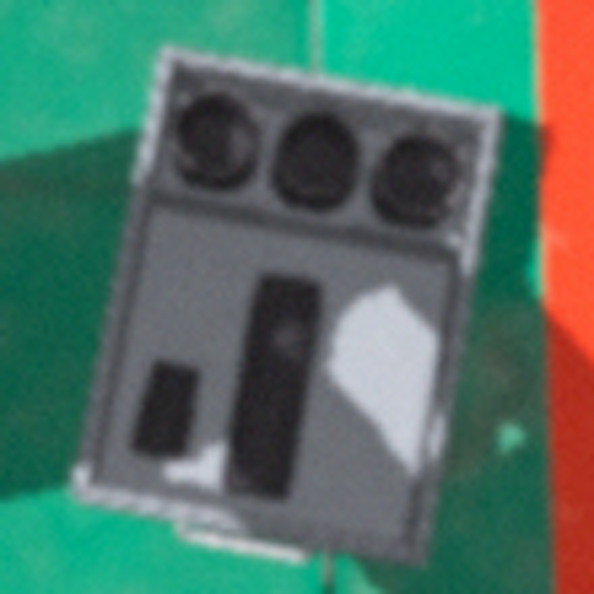

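Call:
{"op": "move_arm", "data": {"turn": [[-0.13,0,0.02],[-0.14,0,0.02],[-0.14,0,0],[-0.14,0,0],[-0.14,0,0],[-0.14,0,0],[-0.14,0,0],[-0.14,0,0],[0,0,0]], "translation": [[0,0,0],[0,0,0],[0,0,0],[0,0,0],[0,0,0],[0,0,0],[0,0,0],[0,0,0],[0,0,0]], "jaw": [255,255,255,255,255,255,255,255,255]}}

```text
t: 25.6
tool_pos: [0.4762, 0.3764, 0.2144]
ee_rot: [[0.007, 0.177, 0.984], [-0.03, 0.984, -0.176], [-1.0, -0.028, 0.012]]
ft_force: [-0.6, -0.6, -4.0]
gripper_width: 0.143
```

```bash
cat >> go.py <<'E'
b=np.array([.5182,.1312,np.radians(-11.7)]); bc,bs=np.cos(b[2]),np.sin(b[2])
bx=np.array([bc,bs,0]);by=np.array([-bs,bc,0])
E
python3 - <<'E'
from go import *
rel(B(0,0,.071+.08)+np.array([0,0,.02]),mk(dn,by))
s=snap('wrist','w29'); t=sense(); R=np.array(t['ee_rot']); o=np.array(t['tool_pos'])
T=lambda v:o+R@np.array(v)
# lid frame axes in tool: lx=-z, ly=-y, lz=-x ; origin (.020,0,.001)
L=lambda x,y,z: T([.020-z,-y,.001-x])
for c in [(.1,.076,.004),(.1,-.076,.004),(.056,0,.043),(.0,-.076,.004),(0,.076,.004)]: print(c,proj(s,L(*c)).round(1))
E
```

```text
t 25.6 tcp [0.4762 0.3764 0.2144] w 0.143 F [-0.6 -0.6 -4. ] J [ 32.5  11.6  95.3  -1.7  73.7 -46.8]
shift tool axes [ 0.051  -0.2326  0.0841]
turn rotvec [0.0268 0.0128 0.0281]
(0.1, 0.076, 0.004) [81.6 41.8]
(0.1, -0.076, 0.004) [430.3  42.7]
(0.056, 0, 0.043) [255.8 162.5]
(0.0, -0.076, 0.004) [398.  246.7]
(0, 0.076, 0.004) [113.6 246.3]
```

View pics/w29.png

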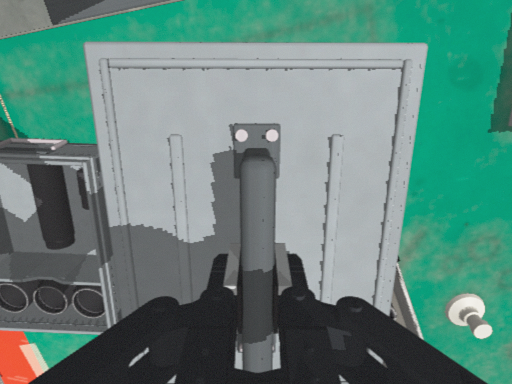

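Call:
{"op": "move_arm", "data": {"turn": [[0.027,0.013,0.028],[0,0,0],[0,0,0],[0,0,0],[0,0,0],[0,0,0],[0,0,0],[0,0,0]], "translation": [[0,-0.02,0.007],[0,-0.035,0.013],[0,-0.035,0.013],[0,-0.035,0.013],[0,-0.035,0.013],[0,-0.035,0.013],[0,-0.03,0.01],[0,0,0]], "jaw": [255,255,255,255,255,255,255,255]}}

```text
t: 26.45
tool_pos: [0.5028, 0.1313, 0.2092]
ee_rot: [[0.002, 0.225, 0.974], [-0.004, 0.974, -0.225], [-1.0, -0.003, 0.003]]
ft_force: [1.1, 0.1, -2.6]
gripper_width: 0.147
```

```bash
python3 - <<'E'
from go import *
rel(B(0,0,.071+.03+.0225),mk(dn,by))
snap('wrist','w30')
E
```

```text
t 26.45 tcp [0.5028 0.1313 0.2092] w 0.147 F [ 1.1  0.1 -2.6] J [  7.    0.7 107.8  -0.3  71.4 -69.9]
shift tool axes [0.0858 0.0036 0.0148]
turn rotvec [-0.0226  0.0029  0.0034]
```

View pics/w30.png

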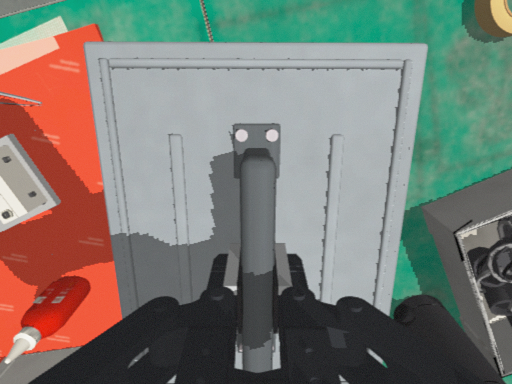

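Call:
{"op": "move_arm", "data": {"turn": [[-0.023,0.003,0.003],[0,0,0],[0,0,0],[0,0,0],[0,0,0]], "translation": [[0,0.003,0.012],[0.025,0,0],[0.03,0,0],[0.015,0,0],[0,0,0]], "jaw": [255,255,255,255,255]}}

```text
t: 27.0
tool_pos: [0.5192, 0.1387, 0.1384]
ee_rot: [[0.008, 0.198, 0.98], [0.004, 0.98, -0.198], [-1.0, 0.006, 0.007]]
ft_force: [-0.5, 0.3, -2.9]
gripper_width: 0.147
```

```bash
python3 - <<'E'
from go import *
rel(B(0,0,.071+.0225+.012),mk(dn,by))
snap('side','s31');snap('top','t31')
a=cv2.imread('pics/s31.png'); cv2.imwrite('pics/s31c.png',cv2.resize(a[130:280,130:290],None,fx=4.2,fy=4.2,interpolation=cv2.INTER_CUBIC))
a=cv2.imread('pics/t31.png'); cv2.imwrite('pics/t31c.png',cv2.resize(a[165:275,205:315],None,fx=5.4,fy=5.4,interpolation=cv2.INTER_CUBIC))
E
```

```text
t 27.0 tcp [0.5192 0.1387 0.1384] w 0.147 F [-0.5  0.3 -2.9] J [  7.4   7.3 109.1   0.2  63.2 -71.3]
shift tool axes [ 0.0328 -0.0077  0.0002]
turn rotvec [ 0.005   0.0068 -0.0058]
```

View pics/s31c.png

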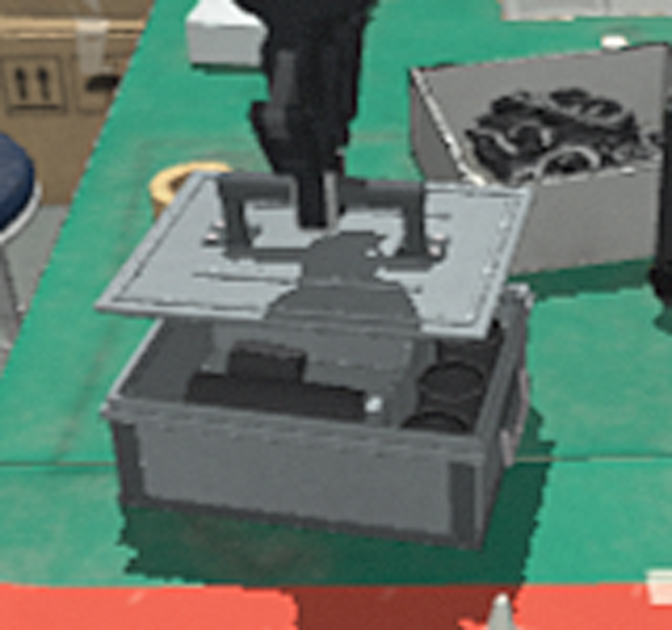

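View pics/t31c.png

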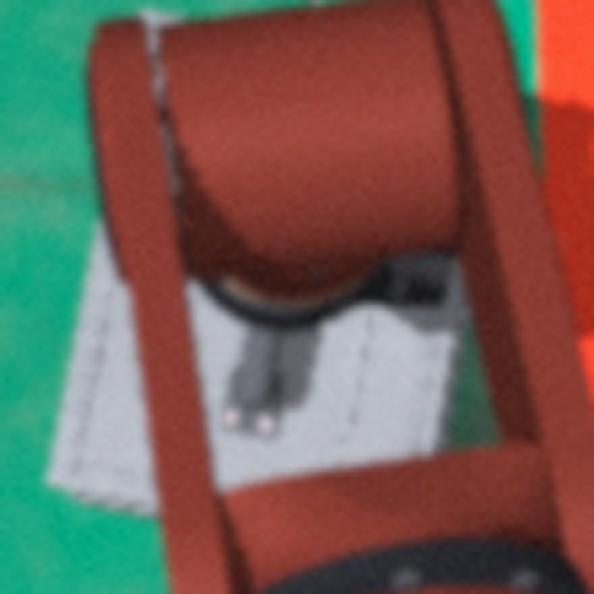

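```bash
cat > fits.py <<'E'
from go import *
from scipy.optimize import least_squares
def um(pts,off,sc): return [((u+.5)/sc-.5+off[0],(v+.5)/sc-.5+off[1]) for u,v in pts]
def fit(s,px,o,X,Y,z,off=(130,130),sc=4.2):
    q=um(px,off,sc)
    def r(p):
        c,sn=np.cos(p[2]),np.sin(p[2]);e=[]
        for k,(a,d) in zip(q,o):
            x,y=a*X,d*Y; e+=list(proj(s,[p[0]+c*x-sn*y,p[1]+sn*x+c*y,z])-k)
        return e
    f=least_squares(r,b); return f.x,f.fun
E
python3 - <<'E'
from fits import *
s=np.load('pics/s31.npz')
l,e=fit(s,[(98,306),(487,334),(532,189),(197,173)],[(-1,-1),(1,-1),(1,1),(-1,1)],.1,.076,.1199)
print('lid',l.round(4),np.degrees(l[2]).round(2),e.round(1))
k,e=fit(s,[(105,408),(482,440),(530,290)],[(-1,-1),(1,-1),(1,1)],.098,.074,.071)
print('box',k.round(4),np.degrees(k[2]).round(2),e.round(1))
t=sense();print('tcp',t['tool_pos'], 'lid by tool',(t['tool_pos']+t['ee_rot']@[.0225,0,0]).round(4))
E
```

```text
lid [ 0.5203  0.1474 -0.175 ] -10.03 [ 0.  -0.4  0.8  1.3  0.   0.3 -1.1 -2.1]
box [ 0.5193  0.1255 -0.1865] -10.69 [-0.  -0.6  0.4  1.2 -0.5 -0.8]
tcp [0.52072159 0.13867111 0.14069916] lid by tool [0.521  0.1388 0.1182]
```

```bash
python3 - <<'E'
from fits import *
st=np.load('pics/t28.npz')
k,e=fit(st,[(163,50),(497,108),(422,560),(78,493)],[(1,1),(1,-1),(-1,-1),(-1,1)],.098,.074,.071,(205,165),5.4)
print('box top-only',k.round(4),np.degrees(k[2]).round(2),e.round(1))
t=np.load('pics/t31.npz')
q=um([(47,487)],(205,165),5.4)[0]; p=ray(t,q,.119); 
# tool at that time approx
R=mk(dn,by); o=np.array([.5195,.1387,.139]); c=o+np.array([0,0,-.0225+.004])-bx*.1+by*.076
print('corner top cam',p.round(4),'by tool',c.round(4))
for n in ('s31','s17'):
    a=cv2.imread(f'pics/{n}.png'); cv2.imwrite(f'pics/{n}d.png',cv2.resize(a[190:260,145:265],None,fx=6.6,fy=6.6,interpolation=cv2.INTER_CUBIC))
E
```

```text
box top-only [ 0.5196  0.1316 -0.199 ] -11.4 [ 0.1  0.1 -0.1  0.5 -0.  -0.6 -0.   0.1]
corner top cam [0.4383 0.2335 0.119 ] by tool [0.437  0.2334 0.1205]
```

View pics/s17d.png

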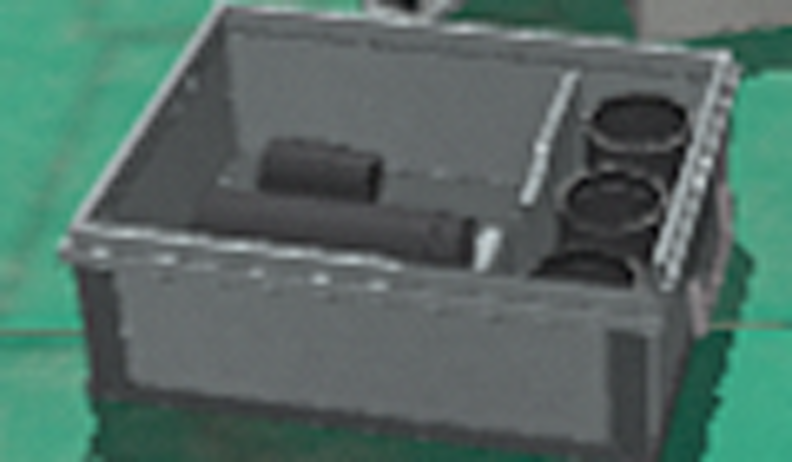

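The top camera, corrected for its bias on the lid corner, gives the box at (0.5183, 0.1315). That agrees with my estimate, so I'll lower.

Call:
{"op": "move_arm", "data": {"turn": [[0.003,0.006,-0.006],[0,0,0],[0,0,0],[0,0,0]], "translation": [[0,-0.0075,0],[0.014,0,0],[0.01,0,0],[0,0,0]], "jaw": [255,255,255,255]}}

```text
t: 27.5
tool_pos: [0.523, 0.132, 0.1191]
ee_rot: [[0.013, 0.2, 0.98], [0.001, 0.98, -0.2], [-1.0, 0.003, 0.012]]
ft_force: [0.1, -0.4, -2.5]
gripper_width: 0.145
```

```bash
cat >> go.py <<'E'
b=np.array([.5183,.1314,np.radians(-11.55)]); bc,bs=np.cos(b[2]),np.sin(b[2])
bx=np.array([bc,bs,0]);by=np.array([-bs,bc,0])
E
python3 - <<'E'
from go import *
rel(B(0,0,.071+.0225),mk(dn,by))
E
```

```text
t 27.5 tcp [0.523  0.132  0.1191] w 0.145 F [ 0.1 -0.4 -2.5] J [ 6.700e+00  8.900e+00  1.096e+02 -1.000e-01  6.080e+01 -7.170e+01]
shift tool axes [ 0.0255 -0.0016 -0.0048]
turn rotvec [ 0.0004  0.0122 -0.0031]
```

Call:
{"op": "move_arm", "data": {"turn": [[0,0.012,-0.003],[0,0,0],[0,0.003,0],[0,0,0]], "translation": [[0,-0.0015,-0.005],[0.007,0,-0.001],[0.004,0,-0.001],[0,0,0]], "jaw": [255,255,255,255]}}

```text
t: 27.9
tool_pos: [0.5152, 0.1318, 0.1071]
ee_rot: [[-0.004, 0.2, 0.98], [0.001, 0.98, -0.2], [-1.0, -0.0, -0.004]]
ft_force: [1.4, 0.6, -2.6]
gripper_width: 0.148
```

```bash
python3 - <<'E'
from go import *
rel(B(0,0,.071+.0225),mk(dn,by))
snapshot('top')
rel(B(0,0,.071+.0225),mk(dn,by))
E
```

```text
t 27.9 tcp [0.5152 0.1318 0.1071] w 0.148 F [ 1.4  0.6 -2.6] J [ 6.700e+00  9.500e+00  1.103e+02  1.000e-01  6.040e+01 -7.170e+01]
shift tool axes [0.0136 0.0002 0.0032]
turn rotvec [-0.0001 -0.0042  0.    ]
t 27.95 tcp [0.5153 0.1318 0.1073] w 0.144 F [ 0.9 -0.4 -2.9] J [ 6.700e+00  9.500e+00  1.103e+02  1.000e-01  6.040e+01 -7.170e+01]
shift tool axes [0.0138 0.0002 0.003 ]
turn rotvec [-0.0001 -0.0038 -0.    ]
```

Call:
{"op": "move_arm", "data": {"turn": [[0,-0.004,0],[0,0,0],[0,0,0]], "translation": [[0.001,0,0.003],[0.002,0,0],[0,0,0]], "jaw": [255,255,255]}}

```text
t: 28.25
tool_pos: [0.5191, 0.1312, 0.1046]
ee_rot: [[0.002, 0.2, 0.98], [0.0, 0.98, -0.2], [-1.0, 0.0, 0.002]]
ft_force: [-0.7, 0.1, -2.9]
gripper_width: 0.146
```

```bash
python3 - <<'E'
from go import *
rel(B(0,0,.071+.0225),mk(dn,by))
snap('side','s33')
a=cv2.imread('pics/s33.png'); cv2.imwrite('pics/s33c.png',cv2.resize(a[150:270,135:275],None,fx=5,fy=5,interpolation=cv2.INTER_CUBIC))
E
```

```text
t 28.25 tcp [0.5191 0.1312 0.1046] w 0.146 F [-0.7  0.1 -2.9] J [  6.7  10.  110.1  -0.   59.8 -71.8]
shift tool axes [ 0.0111 -0.     -0.0009]
turn rotvec [ 0.      0.0018 -0.0004]
```

View pics/s33c.png

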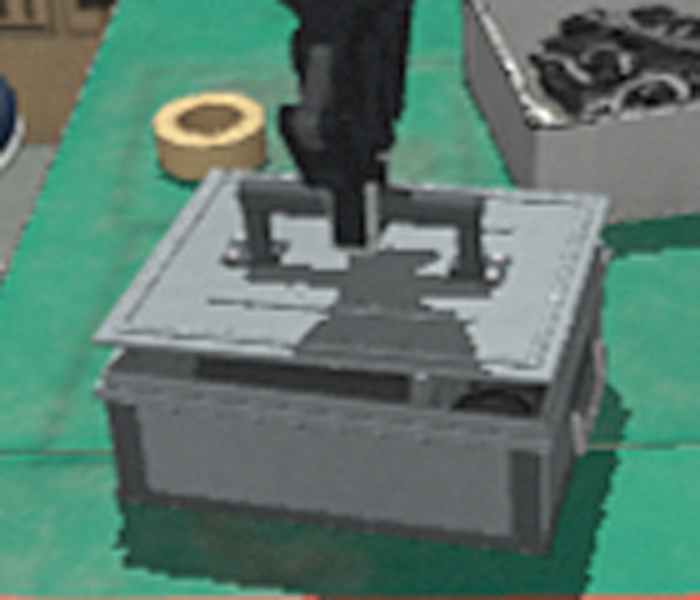

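Call:
{"op": "move_arm", "data": {"turn": [[0,0.001,0],[0,0,0],[0,0,0]], "translation": [[0.003,0,-0.001],[0.003,0,0],[0,0,0]], "jaw": [255,255,255]}}

```text
t: 28.6
tool_pos: [0.5186, 0.1315, 0.0986]
ee_rot: [[0.002, 0.2, 0.98], [0.0, 0.98, -0.2], [-1.0, 0.001, 0.002]]
ft_force: [0.1, 0.6, -2.5]
gripper_width: 0.14
```

```bash
python3 - <<'E'
from go import *
rel(B(0,0,.071+.0225),mk(dn,by))
E
```

```text
t 28.6 tcp [0.5186 0.1315 0.0986] w 0.14 F [ 0.1  0.6 -2.5] J [  6.7  10.4 110.4   0.   59.1 -71.7]
shift tool axes [ 0.0051 -0.0002 -0.0002]
turn rotvec [ 0.      0.0018 -0.0008]
```

Call:
{"op": "move_arm", "data": {"turn": [[0,0.001,0],[0,0,0],[0,0,0]], "translation": [[0.003,0,0],[0.002,0,0],[0,0,0]], "jaw": [255,255,255]}}

```text
t: 28.9
tool_pos: [0.5184, 0.1315, 0.093]
ee_rot: [[0.0, 0.2, 0.98], [0.001, 0.98, -0.2], [-1.0, 0.001, 0.0]]
ft_force: [0.4, 1.0, -2.4]
gripper_width: 0.141
```

```bash
python3 - <<'E'
from go import *
rel(B(0,0,.071+.0225),mk(dn,by))
E
```

```text
t 28.9 tcp [0.5184 0.1315 0.093 ] w 0.141 F [ 0.4  1.  -2.4] J [  6.7  10.9 110.5   0.   58.5 -71.8]
shift tool axes [-0.0005 -0.0001 -0.0001]
turn rotvec [ 0.      0.0003 -0.0007]
```

Still carrying the weight at the expected seating height, so I'll take a few more small steps until contact.

Call:
{"op": "move_arm", "data": {"turn": [[0,0,0],[0,0,0]], "translation": [[0.003,0,0],[0.001,0,0]], "jaw": [255,255]}}

```text
t: 29.1
tool_pos: [0.5193, 0.1315, 0.0897]
ee_rot: [[0.002, 0.2, 0.98], [0.001, 0.98, -0.2], [-1.0, 0.001, 0.002]]
ft_force: [-0.4, -1.0, 1.8]
gripper_width: 0.146
```

```bash
python3 - <<'E'
from go import *
rel(B(0,0,.071+.0225),mk(dn,by))
E
```

```text
t 29.1 tcp [0.5193 0.1315 0.0897] w 0.146 F [-0.4 -1.   1.8] J [  6.7  11.3 110.5   0.   58.1 -71.8]
shift tool axes [-0.0038 -0.0003 -0.0009]
turn rotvec [ 0.      0.0017 -0.0011]
```

Force has turned upward, so contact is beginning. One light press, then a look.

Call:
{"op": "move_arm", "data": {"turn": [[0,0,0],[0,0,0]], "translation": [[0.003,0,0],[0.001,0,0]], "jaw": [255,255]}}

```text
t: 29.3
tool_pos: [0.5201, 0.1315, 0.0877]
ee_rot: [[0.002, 0.2, 0.98], [0.001, 0.98, -0.2], [-1.0, 0.001, 0.002]]
ft_force: [-2.3, -1.7, 6.2]
gripper_width: 0.143
```

```bash
python3 - <<'E'
from go import *
rel(B(0,0,.071+.0225),mk(dn,by))
snap('side','s35')
a=cv2.imread('pics/s35.png'); cv2.imwrite('pics/s35c.png',cv2.resize(a[150:270,135:275],None,fx=5,fy=5,interpolation=cv2.INTER_CUBIC))
E
```

```text
t 29.3 tcp [0.5201 0.1315 0.0877] w 0.143 F [-2.3 -1.7  6.2] J [  6.7  11.5 110.5   0.   57.9 -71.8]
shift tool axes [-0.0058 -0.0004 -0.0017]
turn rotvec [ 0.0003  0.0016 -0.0013]
```

View pics/s35c.png

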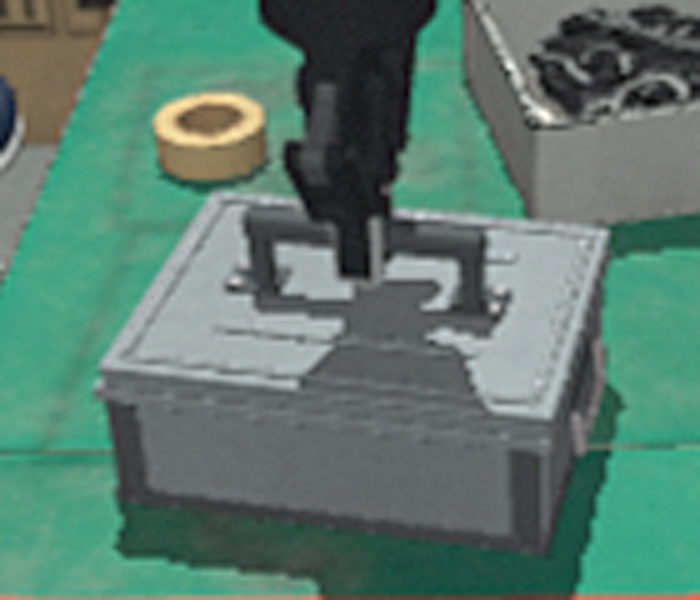

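Call:
{"op": "move_arm", "data": {"turn": [[0,0,0],[0,0,0],[0,0,0]], "translation": [[0.003,0,-0.001],[0.003,0,0],[0,0,0]], "jaw": [255,255,255]}}

```text
t: 29.65
tool_pos: [0.5198, 0.1317, 0.0888]
ee_rot: [[-0.002, 0.199, 0.98], [0.001, 0.98, -0.199], [-1.0, 0.001, -0.002]]
ft_force: [-2.3, 0.4, 1.7]
gripper_width: 0.147
```

```bash
python3 - <<'E'
from go import *
rel(B(0,0,.071+.0225),mk(dn,by))
print(sense()['ft_torque'])
E
```

```text
t 29.65 tcp [0.5198 0.1317 0.0888] w 0.147 F [-2.3  0.4  1.7] J [ 6.700e+00  1.150e+01  1.103e+02  1.000e-01  5.820e+01 -7.190e+01]
shift tool axes [-0.0047 -0.0006 -0.0014]
turn rotvec [ 0.0009 -0.0018 -0.0005]
[0.36225071 0.73794235 0.17187645]
```

TCP height is 0.088 m, the nominal seated height (0.071 + 0.017). I'll release, retreat and check.

Call:
{"op": "move_arm", "data": {"turn": [[0,0,0],[0,0,0],[0,0,0],[0,0,0],[0,0,0],[0,0,0],[0,0,0],[0,0,0],[0,0,0],[0,0,0]], "translation": [[0,0,0],[0,0,0],[0,0,0],[0,0,0],[-0.015,0,0],[-0.03,0,0],[-0.04,0,0],[-0.04,0,0],[-0.03,0,-0.03],[0,0,-0.04]], "jaw": [120,120,120,120,120,120,120,120,120,120]}}

```text
t: 30.65
tool_pos: [0.4542, 0.1452, 0.2538]
ee_rot: [[0.005, 0.203, 0.979], [0.001, 0.979, -0.203], [-1.0, 0.002, 0.004]]
ft_force: [0.9, -0.1, 0.8]
gripper_width: 0.53
```

```bash
python3 - <<'E'
from go import *
rel()
for n in ('side','top','wrist'): snap(n,n[0]+'40')
a=cv2.imread('pics/s40.png'); cv2.imwrite('pics/s40c.png',cv2.resize(a[160:270,135:275],None,fx=5.5,fy=5.4,interpolation=cv2.INTER_CUBIC))
E
```

```text
t 30.65 tcp [0.4542 0.1452 0.2538] w 0.53 F [ 0.9 -0.1  0.8] J [  9.3  -7.4 110.6   0.   76.6 -69.1]
```

View pics/s40c.png

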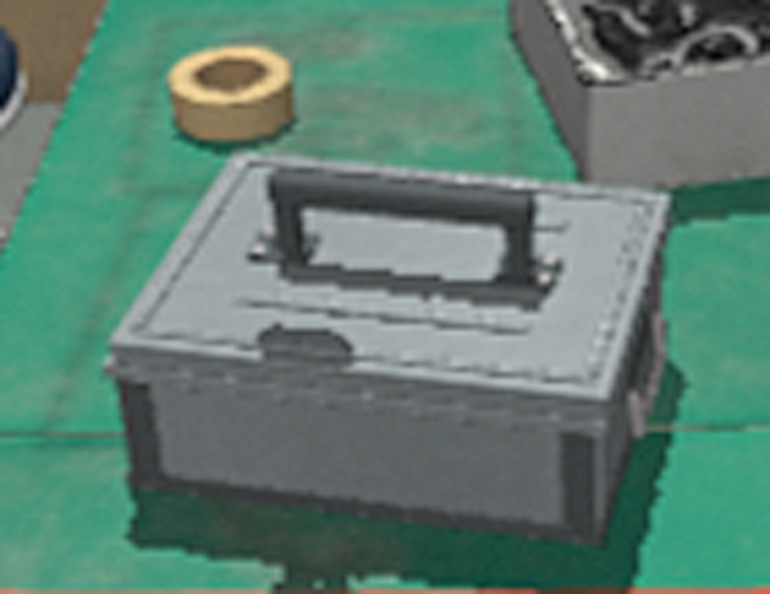

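View pics/w40.png

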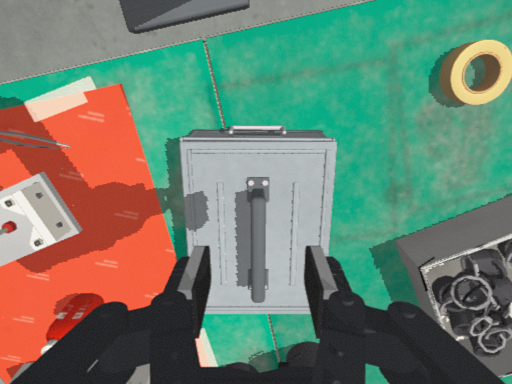

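View pics/t40.png

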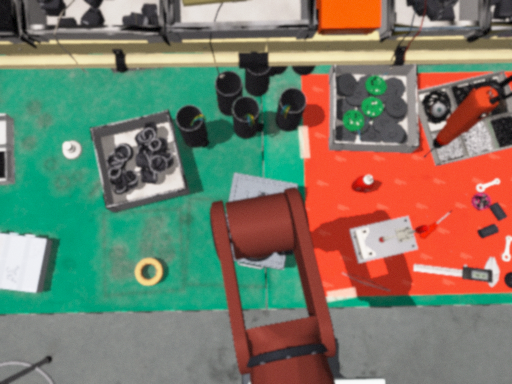

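Call:
{"op": "move_arm", "data": {"turn": [[0,0,0],[0,0,0],[0,0,0],[0,0,0],[0,0,0],[0,0,0],[0,0,0],[0,0,0]], "translation": [[-0.02,-0.03,0],[0,-0.045,0],[0,-0.045,0],[0,-0.045,0],[0,-0.045,0],[0,-0.045,0],[0,-0.045,0],[0,0,0]], "jaw": [120,120,120,120,120,120,120,120]}}

```text
t: 31.6
tool_pos: [0.393, -0.1628, 0.2721]
ee_rot: [[0.003, 0.196, 0.981], [-0.006, 0.981, -0.196], [-1.0, -0.005, 0.004]]
ft_force: [-0.8, 0.3, -0.2]
gripper_width: 0.53
```

```bash
python3 - <<'E'
from go import *
rel()
snap('side','s41');snap('top','t41')
a=cv2.imread('pics/s41.png'); cv2.imwrite('pics/s41c.png',cv2.resize(a[170:260,140:270],None,fx=6,fy=6,interpolation=cv2.INTER_CUBIC))
a=cv2.imread('pics/t41.png'); cv2.imwrite('pics/t41c.png',cv2.resize(a[165:275,205:315],None,fx=5.4,fy=5.4,interpolation=cv2.INTER_CUBIC))
E
```

```text
t 31.6 tcp [ 0.393  -0.1628  0.2721] w 0.53 F [-0.8  0.3 -0.2] J [ -31.8  -15.4  115.3   -0.2   79.8 -110.5]
```

View pics/s41c.png

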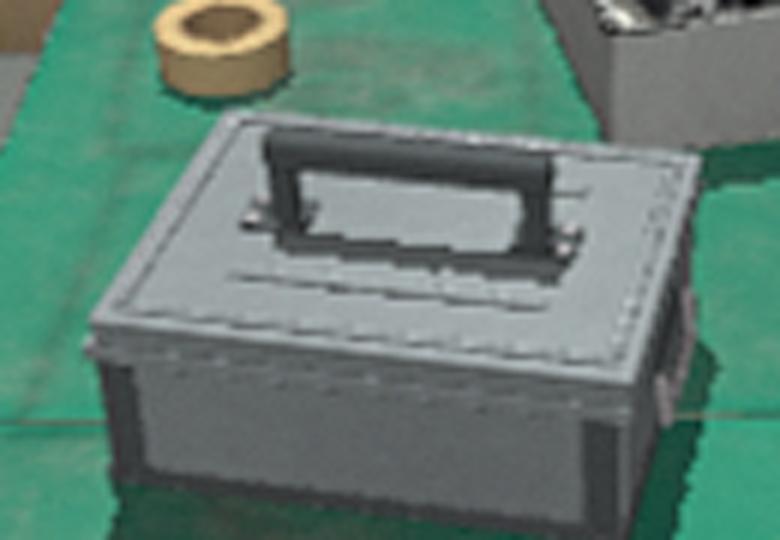

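View pics/t41c.png

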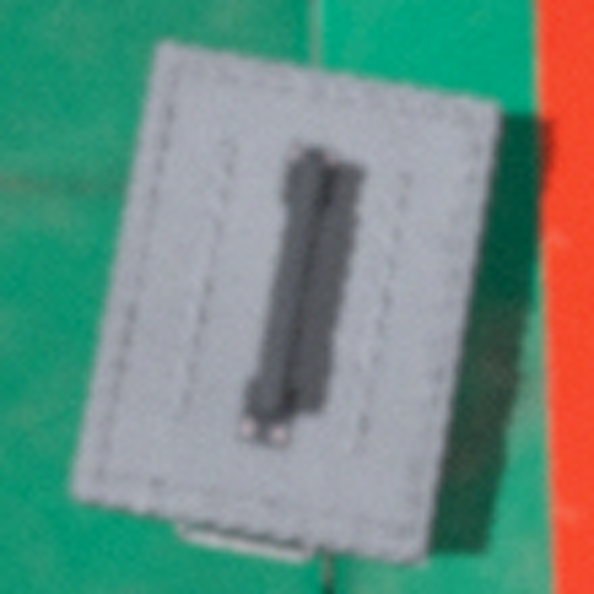

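```bash
python3 - <<'E'
from fits import *
st=np.load('pics/t41.npz'); ss=np.load('pics/s41.npz')
l,e=fit(st,[(162,43),(500,102),(422,563),(72,496)],[(1,1),(1,-1),(-1,-1),(-1,1)],.1,.076,.075,(205,165),5.4)
print('lid top-only',l.round(4),np.degrees(l[2]).round(2),e.round(1),'vs box .5196 .1316 -11.4')
# predicted side pixels of seated lid top corners, in crop
for a,d in [(-1,-1),(1,-1),(1,1),(-1,1)]:
    c,s=np.cos(l[2]),np.sin(l[2]);x,y=a*.1,d*.076
    for z in (.075,.078):
        p=proj(ss,[l[0]+c*x-s*y,l[1]+s*x+c*y,z]); print((a,d),z,((p-[140,170]+.5)*6-.5).round(0),end=' ')
    print()
E
```

```text
lid top-only [ 0.52    0.1321 -0.2016] -11.55 [-0.5 -0.2  0.4  0.5  0.5 -0.2 -0.3 -0.1] vs box .5196 .1316 -11.4
(-1, -1) 0.075 [ 85. 319.] (-1, -1) 0.078 [ 84. 312.] 
(1, -1) 0.075 [634. 381.] (1, -1) 0.078 [634. 374.] 
(1, 1) 0.075 [704. 152.] (1, 1) 0.078 [704. 146.] 
(-1, 1) 0.075 [226. 106.] (-1, 1) 0.078 [226.  99.]
```

View pics/s41.png

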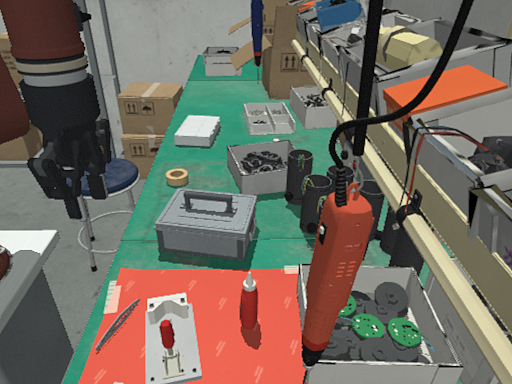

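View pics/t41.png

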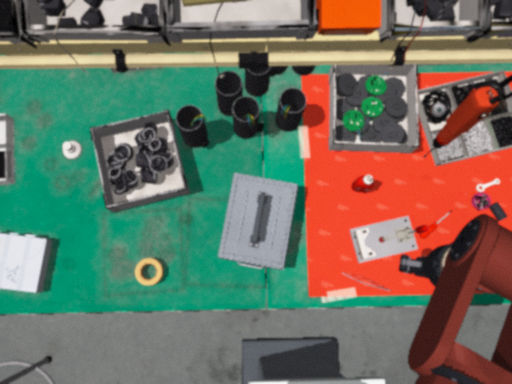

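Everything is in place: lid closed at top px (258,222), bottle upright at side px (249,300), torch bodies standing, robot clear.

```bash
python3 -c "
from station import *
print(hand_in())"
```

```text
the job is handed in; nothing more can be done
None
```

The kit box is closed and the job was handed in at about 31.7 s of the 64 s allowed. `hand_in()` reports no verdict, so what follows is from my own last checks.

- **Bottle:** it stands upright on the bench right of the box, near (0.60, -0.12). I judged upright by eye in the side and top pictures and did not measure it.
- **Tube:** it lies flat on the big compartment's floor, with its middle at about x -35, y +1 mm in the box's frame. That is some 7 mm from the suggested spot away from the lamp tube, but well inside the limits.
- **Lamp tube:** it was still in its corner of the big compartment in the last picture before the lid went on.
- **Lid:**
  - By the top camera it sits within about 0.6 mm and 0.2° of the box.
  - The gripper stopped at about 88 mm, the nominal seated height.
  - In the side picture all four lid corners lie slightly low, by less than 2 mm, and evenly, so it looks level and home all round.
- **Other things:** the torch bodies still stand, and the robot touches nothing.

**Disagreements:**
- While the lid was still held, a rough side-camera fit put lid and box about 14 mm farther apart than the tool pose did. My corner picks on the box rim's flange were too low, so I used the top camera instead.
- A wrist picture put the lid about 5 mm lower in the grip than where it actually made contact.

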